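A chocolate with the guest's coffee

ROBOT

A 6-joint arm with a two-finger parallel gripper is mounted at the origin on a cart in front of the work surface, level with it; the furniture and walls round the work are solid. World frame = base frame: x ahead of the robot, y to its left, z up, the work surface at z = 0. Lengths are in m, angles in rad, forces in N, time in s.
With the tool pointing down it reaches from about 0.35 to 0.925 m from the base axis. Payload 6.4 kg.
Tool frame: the origin (TCP) lies at the very end of the fingers, on their centre line; the grasp point (between the pads) lies 19 mm behind it; z points along the fingers, y is the direction in which the jaws open and shut (so a half turn about z gives the same grasp; the last joint's range is limited). The gripper opens to 85 mm and grips with 20 to 120 N. Pads are 22 mm wide; open, the fingers measure 114 mm over their backs; the gripper's body (76 mm by 85 mm) begins 54 mm behind the grasp point. The pads swing forward as they close: fully open they stand 13 mm farther back than shut.
Start: joints at [1.023, 0.245, 1.558, -0, 1.339, -0.174], TCP at [0.237, 0.605, 0.231] pointing down, gripper open.
Joint ranges: [-3.13, 3.13], [-1.02, 2.26], [0.13, 2.54], [-0.95, 4.09], [0.21, 2.88], [-2.74, 2.74]. Speed limits (rad/s): [2.57, 2.57, 3.14, 3.14, 3.14, 3.14].

INTERFACE

Orientations are given as a unit quaternion [x, y, z, w].
In Python, from cell import bot gives the robot as it stands.
- The arm moves only by the tool move_arm, never from a script. Its argument "steps" is a list of rows, each a list of 4 numbers: the shift along the tool's x, y, z in m, then the turn about the tool's z in rad. In form: [[dx, dy, dz, roll], ...]. A call has 1 to 12 rows; each row is the pose to reach, as a shift and turn from the pose commanded when the call began, along the tool's axes at that moment; what a row does not reach only later rows make up. A row lasts 1/12 s, in which the tool goes at most 41.7 mm and 7.16 degrees, less where a joint would pass 70% of its speed; a pose out of reach is approached as far as the arm can. A call with a gripper value outside its range is refused whole. "gripper" is the finger opening in m, from 0 to 0.0854, set as the call begins (left out, the last holds). The fingers move at their own pace and stop on an object; "grip_force" is the grip in N (left out, the last holds). Time passes only in rows, so rows that repeat a pose let the fingers close. It gives the time, the measured TCP pose, the force and the opening at its end, in the units of the state.
- bot.get_obs(): the state, without advancing time (a new reading comes with each control period).
- bot.get_image(name): name is "side" or "top"; returns a dict with "color" (384x512x3 uint8, red, green, blue), "intrinsics" (3x3 intrinsics, pixels), "xyz" and "rotation" of the camera in the world. Camera axes: x right, y down, z forward; pixel columns grow to the right and rows downward; lengths in m; the calibration is good to about 2 mm. A picture is of the moment at which its call begins. There is no depth.
- bot.close_job(): hands the job in, once; it reports no verdict.
The state is a dict: "time": time; "joint_pos": joint angles; "joint_vel": joint speeds; "tau": joint torques, N m; "eef_pos": TCP position; "orientation": TCP orientation; "ft_force": force on the tool from outside, world axes, zero at the start; "torque": the same for the moment, N m; "finger_gap": finger opening in m.
Only numpy, scipy, OpenCV 4.12 (cv2) and the standard library are available. Lean on these libraries where they do the work, as an engineer would, in place of code of your own. Each camera call takes 0.05 s, during which the arm holds its last target.

TASK

Serve one foil-wrapped chocolate with the guest's coffee: pick up the blue two-eared dish by one ear, hold it level under the lower end of the wire chute with its other ear towards the white paddle, and push the paddle back with that ear so that a single chocolate rolls into the dish; let it settle. Draw the dish out and, keeping it level with the chocolate in the middle all the way, carry it over the chopping board and turn it about a quarter turn so that the free ear, the one away from the gripper, points at the orange mug. Finish still holding the dish there, level and still, centred a hand's breadth above the board, with the other chocolates still in the dispenser; the gripper does not touch the chocolate, and the mug is left alone.

Things in the scene. Friction and masses are not known exactly. Their poses are not given: they have to be found in the camera images.
- dish_center (a point): blue ceramic two-eared dish, loose, 0.18 kg; point on its axis 17 mm above its underside. Bowl 121 mm across, 34 mm high. Two equal flat ears along its +x and -x: 26 mm wide (y), 9 mm thick, 24 to 33 mm above the underside, rounded tips 106 mm from the axis, straight sides from 61 to 93 mm (grip at 82 mm). z is up when level. At first one ear points roughly to the robot
- serving_dish: the same dish and axes; origin on its axis at its underside. Inside, a shallow spherical well (radius 110 mm, floor 8 mm thick in the middle) up to 50 mm from the axis, then a steep rim, mouth 113 mm wide
- dish_well (a point): point on the dish's axis 24 mm above its underside, where a chocolate's centre lies when it rests in the middle; same axes
- dispenser: fixed wooden stand, 182 mm wide (y), 167 mm high, with a wire chute falling 12 degrees to its front. Origin on the worktop below the paddle's face at rest; +x is its back, -x faces the robot. Two posts 152 mm apart inside, 41 to 63 mm ahead of the origin, leave a bay that the dish enters only with its ears along x; save the paddle, nothing in the bay comes below 74 mm
- spout (a point): lower end of the wire chute, 60 mm ahead (-x) of the dispenser's origin, 92 mm above the worktop, same axes. It is about 28 mm behind the dish's axis when the ear has pushed the paddle home; the chocolate leaves it slowly and falls near the middle of the dish
- paddle (a joint): white paddle (46 mm wide, 16 to 76 mm above the worktop) on a rocker: 0 rest, 0.45 stop (rad); pushed back (+x) about 19 mm against a spring, 4 N. Past about 0.36 the front tooth drops and frees the first chocolate while a rear tooth holds the others; springing forward, the row moves up. It swings up as it goes: push with the ear 50 to 60 mm above the worktop (dish underside 20 to 30 mm up)
- choc_1_center (a point): centre of the first chocolate, the lowest in the chute: a ball 32 mm across in red foil with a small gold seal, loose, 22 g; rolls easily
- choc_2_center (a point): centre of the second chocolate, same; stays in the dispenser
- choc_3_center (a point): centre of the third chocolate, same; stays in the dispenser
- choc_4_center (a point): centre of the fourth chocolate, same; stays in the dispenser
- serving_board: brown wooden chopping board lying on the worktop, fixed, 190 mm (x) by 280 mm (y), 21 mm thick; origin at the centre of its underside
- mug_axis (a point): orange mug of the guest, loose, 101 mm high, cup 80 mm across, to the right of the board; this point lies on the cup's axis 50 mm above its underside, its handle stands out to its own -y
Not all that is in view belongs to the job. There is more than one size of the part that bears mug_axis; the job needs the larger.

How it is judged:
On the way, in this order (a step that is already met when the one before it is completed fails the run):
1. the held dish stands lengthwise under the spout and its ear pushes the paddle back (contact force between the fingers and serving_dish above 0.5 N and value of joint paddle above 0.33 rad and horizontal distance between dish_center and spout below 0.06 m and angle between the x axis of dish_center and the x axis of dispenser, either way round below 0.4 rad and contact force between serving_dish and paddle above 0.5 N), for 0.1 s.
2. the first chocolate has settled in the middle of the held dish (contact force between the fingers and serving_dish above 0.5 N and distance between choc_1_center and dish_well below 0.02 m), for 0.4 s.
3. the dish is drawn clear of the dispenser with the chocolate in it and the paddle has sprung back (contact force between the fingers and serving_dish above 0.5 N and horizontal distance between dish_center and spout above 0.16 m and distance between choc_1_center and dish_well below 0.025 m and value of joint paddle below 0.08 rad), for 0.1 s.
At the end, for the whole second after the job is handed in: Gripper still holding the dish: centre within 50 mm of the board's centre, underside 70 to 200 mm above the worktop, level within 0.1 rad, chocolate within 20 mm of the middle, ear line within 40 mm of the mug's axis, gripper away from the mug; the rest undisturbed (mug 30 mm) (all of step 2 and horizontal distance between dish_center and serving_board below 0.05 m and height (world z) of serving_dish between 0.07 and 0.2 m and angle between serving_dish's own z axis and vertical below 0.1 rad and y of mug_axis in the frame of dish_center between -0.04 and 0.04 m and ((x of mug_axis in the frame of dish_center above 0 m and x of the grasp point in the frame of dish_center below -0.03 m) or (x of mug_axis in the frame of dish_center below 0 m and x of the grasp point in the frame of dish_center above 0.03 m)) and contact force between the fingers and choc_1 below 0.3 N and height (world z) of each of choc_2_center, choc_3_center, choc_4_center above 0.09 m and value of joint paddle below 0.1 rad and distance of mug_axis from where it was at the start of the episode below 0.03 m); the arm keeps its last pose, push and grip.
It fails at once if the first chocolate falls past the dish onto the worktop or is touched by the gripper (height (world z) of choc_1_center below 0.0195 m or contact force between the fingers and choc_1 above 0.3 N).
It fails at once if once away from the dispenser (120 mm from the spout) the chocolate is more than 25 mm from the middle of the dish (horizontal distance between choc_1_center and spout above 0.12 m and distance between choc_1_center and dish_well above 0.025 m).
It fails at once if the dish with the chocolate in it is tipped more than 0.2 rad (distance between choc_1_center and dish_well below 0.05 m and angle between serving_dish's own z axis and vertical above 0.2 rad).
It fails at once if a second chocolate is let out (height (world z) of any of choc_2_center, choc_3_center, choc_4_center below 0.085 m).
It fails at once if the mug is pushed (distance of mug_axis from where it was at the start of the episode above 0.03 m).
It also fails if it takes over 72 s, if anything falls off the work surface, if the arm or the gripper's body presses on something with over 40 N, if the wrist force passes 120 N, or if a joint passes its speed limit or range.

## Working session

There is one attempt and no reset: what is moved stays moved. The work goes in short steps, Python scripts to look and compute and a tool call to move; the robot and the scene stay as the last step left them, time stands still between calls to the robot, and variables do not carry over. Pictures are saved under pics/ and viewed, and the job is handed in when it is done.

Besides the shell and the picture viewer there is one more tool, called after "Emit:" as name([rows], argument=value, ...), one row to a line, values as JSON. move_arm: Moves the arm, as the interface text tells. Its arguments: {"type":"object","properties":{"steps":{"type":"array"},"gripper":{"type":"number"},"grip_force":{"type":"number"}},"required":["steps"]}

```bash
mkdir -p pics; ls; python3 - <<'E'
from cell import bot
import cv2,numpy as np
print(bot.get_obs())
for n in("side","top"):
    r=bot.get_image(n); cv2.imwrite(f"pics/{n}0.png",r["color"][:,:,::-1]); print(n,r["intrinsics"],r["xyz"],r["rotation"])
E
```

```text
pics
{'time': 0.0, 'joint_pos': array([ 1.02288693e+00,  2.45830116e-01,  1.55904802e+00, -6.59667963e-06,
        1.33871098e+00, -1.74137025e-01]), 'joint_vel': array([-0.00060548, -0.00125944,  0.00259914, -0.00079521,  0.00149471,
        0.00081738]), 'tau': array([-5.73450197e-04, -4.29506350e+01, -3.26128185e+01, -2.75806333e-04,
        5.49535209e-03, -6.75479598e-06]), 'eef_pos': array([0.23704819, 0.60461519, 0.23015179]), 'orientation': array([ 1.85799363e-01,  9.82587197e-01, -9.35011539e-04, -3.49603411e-04]), 'ft_force': array([ 0.206745  , -0.10310227,  0.38047019]), 'torque': array([ 0.00830976, -0.00027403, -0.01935623]), 'finger_gap': 0.0854519480086857}
side [[429.07940753   0.         255.74663545]
 [  0.         429.07940753 184.35693919]
 [  0.           0.           1.        ]] [0.25128002 1.18342163 0.65320438] [-0.10139023  0.81513238 -0.56678059  0.06355293]
top [[402.41145775   0.         252.32836524]
 [  0.         402.41145775 196.85275839]
 [  0.           0.           1.        ]] [-0.44832254  0.22458247  1.52251286] [-0.51830082  0.78896227 -0.27532252  0.18193488]
```

View pics/side0.png

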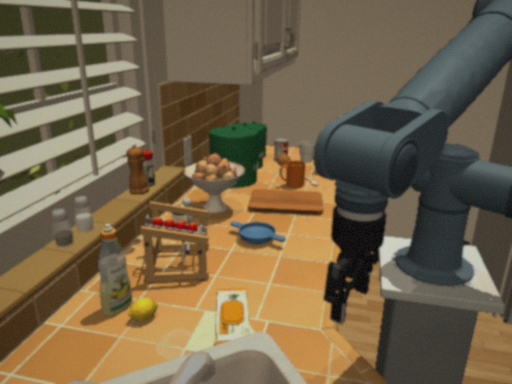

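View pics/top0.png

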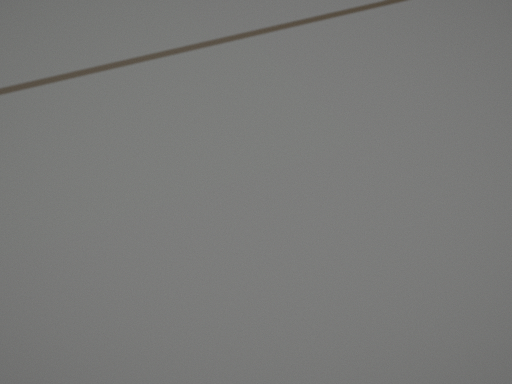

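The side view shows everything: dispenser at about (175,240), dish (257,233), board (287,201) and orange mugs near (293,172). The top picture shows only a plain surface with a line across it. I'll check the camera directions and crop.

```bash
cat > h.py <<'E'
from cell import bot
import cv2,numpy as np
from scipy.spatial.transform import Rotation as R
def cam(n):
    r=bot.get_image(n); q=np.array(r["rotation"]); M=R.from_quat(q).as_matrix() if q.size==4 else q
    return r["color"],np.array(r["intrinsics"]),np.array(r["xyz"]),M
def ray(K,M,u,v): return M@np.array([(u-K[0,2])/K[0,0],(v-K[1,2])/K[1,1],1])
def hit(K,t,M,u,v,z):
    d=ray(K,M,u,v); return t+d*(z-t[2])/d[2]
def proj(K,t,M,p):
    c=(np.atleast_2d(p)-t)@M; return np.c_[c[:,0]/c[:,2]*K[0,0]+K[0,2],c[:,1]/c[:,2]*K[1,1]+K[1,2]]
E
python3 - <<'E'
from h import *
for n in("side","top"):
    im,K,t,M=cam(n); print(n,M.round(3))
    cv2.imwrite(f"pics/{n}1.png",im[:,:,::-1])
    if n=="side":
        c=im[130:300,130:340,::-1]; cv2.imwrite("pics/crop1.png",cv2.resize(c,None,fx=3.5,fy=3.5,interpolation=cv2.INTER_CUBIC))
    else: print(im.mean((0,1)),im.std((0,1)))
E
```

```text
side [[-0.971 -0.093  0.219]
 [-0.237  0.337 -0.911]
 [ 0.011 -0.937 -0.349]]
top [[-0.397 -0.718  0.572]
 [-0.918  0.311 -0.246]
 [-0.002 -0.623 -0.782]]
[120.81947327 121.37978109 119.88888041] [4.43559665 5.10739487 5.86922495]
```

View pics/crop1.png

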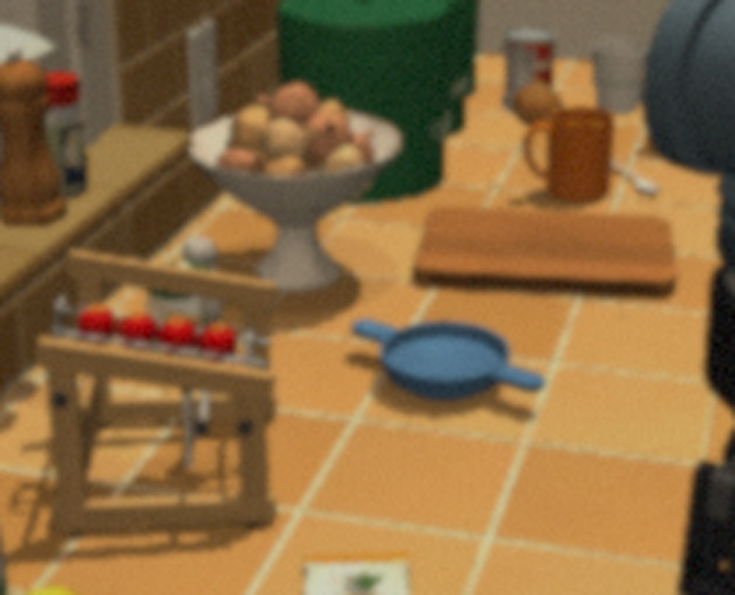

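View pics/top1.png

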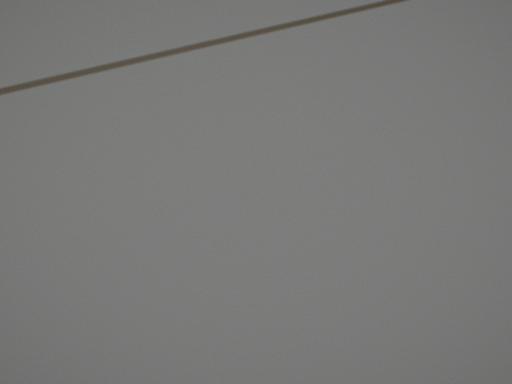

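The side view is the only usable one; the top camera sees only a grey panel. I'll average a few frames and enlarge the key objects.

```bash
python3 - <<'E'
from h import *
a=np.mean([cam("side")[0].astype(float) for _ in range(6)],0)
im,K,t,M=cam("side"); np.savez("s.npz",im=a,K=K,t=t,M=M)
def crop(n,u0,u1,v0,v1,f):
    c=cv2.resize(np.clip(a,0,255).astype(np.uint8)[v0:v1,u0:u1,::-1],None,fx=f,fy=f,interpolation=cv2.INTER_CUBIC)
    for u in range(u0-u0%10+10,u1,10): cv2.line(c,(int((u-u0+.5)*f),0),(int((u-u0+.5)*f),6 if u%50 else 16),(0,0,0),1); cv2.putText(c,str(u),(int((u-u0)*f),26),0,.35,(0,0,0))
    for v in range(v0-v0%10+10,v1,10): cv2.line(c,(0,int((v-v0+.5)*f)),(6,int((v-v0+.5)*f)),(0,0,0),1); cv2.putText(c,str(v),(8,int((v-v0+.5)*f)+4),0,.35,(0,0,0))
    cv2.imwrite(f"pics/{n}.png",c)
crop("disp",135,220,195,290,6.2)
crop("mug",235,335,130,220,7)
crop("dish",220,300,210,255,9)
E
```

```text
(no output)
```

View pics/disp.png

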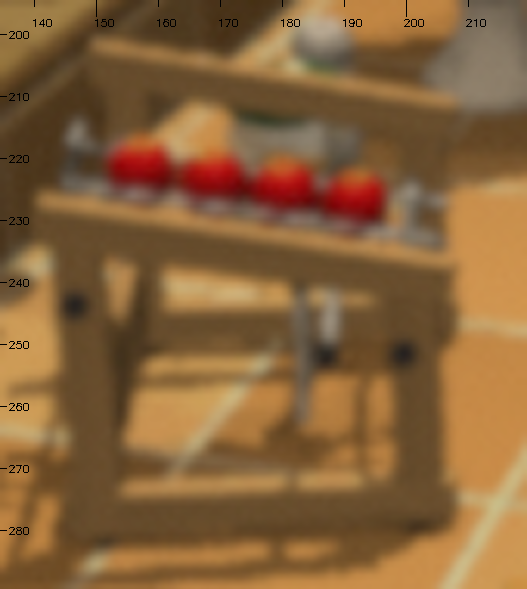

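View pics/mug.png

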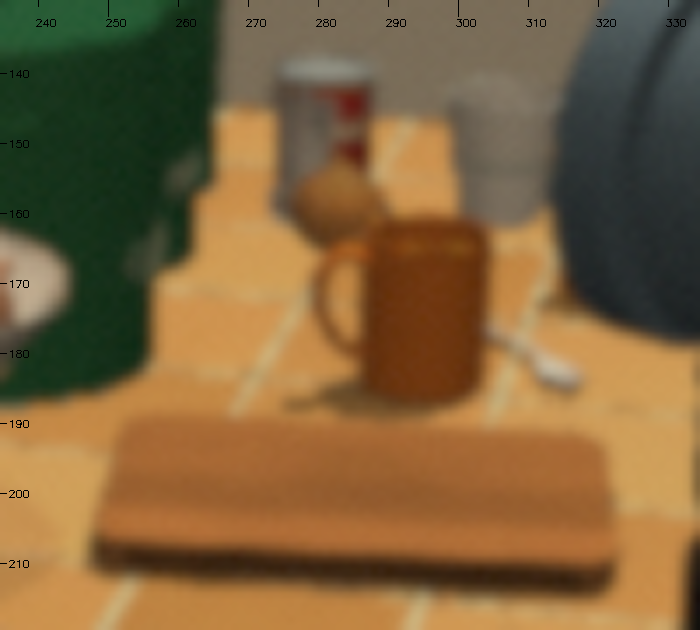

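View pics/dish.png

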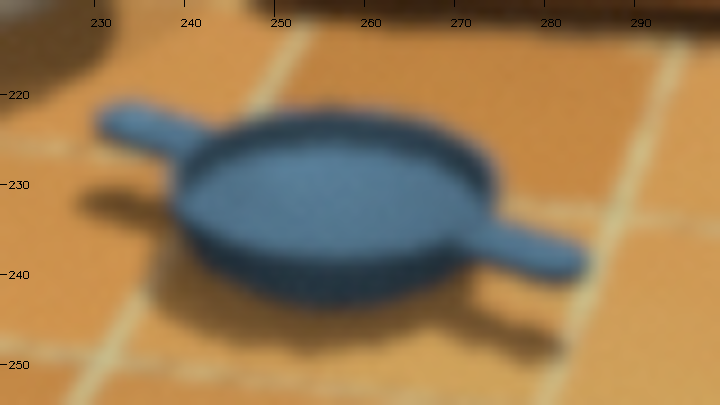

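Candidates:
- **Mug:** the orange mug at (295,173) is the only whole one visible. Something brownish peeks out beside the arm at (314,172), so a second mug may be hidden there. The onion at (283,158) and the grey beaker at (305,150) are not it.
- **Dish:** the blue one at (257,233), the only one.
- **Dispenser:** at (175,240). Paddle edge is at (183,252), first chocolate at (191,226).

Next I'll fit models to these.

```bash
cat > fit.py <<'E'
from h import *
from scipy.optimize import least_squares
s=np.load("s.npz"); im,K,t,M=s["im"],s["K"],s["t"],s["M"]
P=lambda p:proj(K,t,M,p)
def T(q,p): c,s_=np.cos(q[2]),np.sin(q[2]); p=np.atleast_2d(p); return np.c_[q[0]+c*p[:,0]-s_*p[:,1],q[1]+s_*p[:,0]+c*p[:,1],p[:,2]]
if __name__=="__main__":
    print("mug base front",hit(K,t,M,293,187,0),"rim",hit(K,t,M,294,162,.101))
    for nm,(l,r,v) in dict(base=(285.5,303,184),top=(286.5,304,164)).items():
        a=hit(K,t,M,l,v,0 if nm=="base" else .1);b=hit(K,t,M,r,v,0 if nm=="base" else .1);print(nm,a,b,np.linalg.norm(a-b))
    # board top corners near edge / far
    for uv in [(248,206.5),(321.5,211),(252,189.5),(319.5,192)]: print("board",uv,hit(K,t,M,*uv,.021))
    for uv in [(248,211),(321,214)]: print("board bottom",uv,hit(K,t,M,*uv,.0))
    # dish mask
    g=cv2.GaussianBlur(im.astype(np.float32),(3,3),0)
    m=(g[...,2]>g[...,0]*1.08)
    m[:210]=0;m[255:]=0;m[:,:222]=0;m[:,295:]=0
    n,l,st,_=cv2.connectedComponentsWithStats(m.astype(np.uint8)); k=1+np.argmax(st[1:,4]); m=(l==k); print(st[k])
    th=np.linspace(0,2*np.pi,60)
    def hull_mask(q,f=8):
        o=np.zeros((50*f,80*f),np.uint8)
        def draw(p):
            uv=P(T(q,p)); h=cv2.convexHull((((uv-[220,210]+.5)*f)).astype(np.float32)).astype(np.int32); cv2.fillConvexPoly(o,h,1)
        ring=lambda r,z:np.c_[r*np.cos(th),r*np.sin(th),0*th+z]
        draw(np.r_[ring(.0605,.034),ring(.0605,.026),ring(.035,.0)])
        for sg in(1,-1):
            e=[]
            for z in(.024,.033):
                e+=[[sg*.05,.013,z],[sg*.05,-.013,z]]+[[sg*(.093+.013*np.cos(a)),.013*np.sin(a),z] for a in np.linspace(-1.57,1.57,9)]
            draw(np.array(e))
        return cv2.resize(o.astype(np.float32),(80,50),interpolation=cv2.INTER_AREA)
    tgt=m[210:260,220:300].astype(np.float32)
    x0=hit(K,t,M,257,233,.02)
    cost=lambda q:np.sum((cv2.GaussianBlur(hull_mask(q),(3,3),0)-cv2.GaussianBlur(tgt,(3,3),0))**2)
    from scipy.optimize import minimize
    best=min((minimize(cost,[x0[0],x0[1],y],method="Nelder-Mead",options=dict(initial_simplex=[[x0[0],x0[1],y],[x0[0]+.01,x0[1],y],[x0[0],x0[1]+.01,y],[x0[0],x0[1],y+.1]])) for y in(-.4,0,.4)),key=lambda r:r.fun)
    print("dish",best.x,best.fun,tgt.sum())
    # dispenser directions
    q0=hit(K,t,M,184,263.5,.016); print("paddle",q0, hit(K,t,M,183.7,240,.076))
    # model pts
    mp=np.array([[0,.023,.016],[0,.023,.076],[-.063,.091,.05],[-.041,.091,.05]])
    q=[q0[0],q0[1]-.023,0]
    for yaw in (-.2,-.1,0,.1,.2):
        print(yaw,P(T([q[0],q[1],yaw],mp)).round(1).tolist())
    for uv in[(207.5,280),(145,283)]: print("foot",hit(K,t,M,*uv,0))
    for uv in[(207.5,238),(141,226)]: print("toprail near z.167",hit(K,t,M,*uv,.167),"z.13",hit(K,t,M,*uv,.13))
    for uv in[(208,213),(150,202)]: print("toprail far",hit(K,t,M,*uv,.167),hit(K,t,M,*uv,.13))
    for uv in [(191.5,226.5),(157,221.5)]: print("choc .125",hit(K,t,M,*uv,.125))
E
python3 fit.py
```

```text
mug base front [ 0.49769662 -0.53085783  0.        ] rim [ 0.50340787 -0.56715594  0.101     ]
base [ 0.53530135 -0.55879627  0.        ] [ 0.46119168 -0.5793119   0.        ] 0.07689690622302243
top [ 0.53016203 -0.53360616  0.1       ] [ 0.45842632 -0.55384802  0.1       ] 0.07453686559598585
board (248, 206.5) [ 0.61863791 -0.2294314   0.021     ]
board (321.5, 211) [ 0.35080425 -0.2598004   0.021     ]
board (252, 189.5) [ 0.64714853 -0.40248359  0.021     ]
board (319.5, 192) [ 0.37713611 -0.4478422   0.021     ]
board bottom (248, 211) [ 0.62012923 -0.23553126  0.        ]
board bottom (321, 214) [ 3.53233792e-01 -2.79840487e-01 -1.11022302e-16]
[232 222  53  22 650]
dish [ 0.53801213 -0.02738366 -0.4009577 ] 70.43197631835938 650.0
paddle [0.69350816 0.19957571 0.016     ] [0.70239556 0.17319265 0.076     ]
-0.2 [[182.6, 263.2], [181.5, 244.4], [187.3, 269.6], [180.2, 267.6]]
-0.1 [[183.3, 263.4], [182.2, 244.6], [191.5, 269.1], [184.0, 267.6]]
0 [[184.0, 263.5], [183.0, 244.7], [195.7, 268.5], [187.9, 267.3]]
0.1 [[184.8, 263.6], [183.8, 244.8], [199.8, 267.6], [191.7, 266.9]]
0.2 [[185.6, 263.6], [184.6, 244.8], [203.7, 266.6], [195.4, 266.3]]
foot [0.60963592 0.23864326 0.        ]
foot [0.76649545 0.29477258 0.        ]
toprail near z.167 [0.57978953 0.30806299 0.167     ] z.13 [0.604789   0.24144847 0.13      ]
toprail near z.167 [0.76584053 0.28980019 0.167     ] z.13 [0.80499843 0.22179588 0.13      ]
toprail far [0.62825509 0.16898056 0.167     ] [0.65694278 0.09178192 0.13      ]
toprail far [0.81629904 0.13976938 0.167     ] [0.85929681 0.06034778 0.13      ]
choc .125 [0.67420081 0.17925266 0.125     ]
choc .125 [0.78053829 0.17453587 0.125     ]
```

```bash
cat > fit2.py <<'E'
from fit import *
def res(p):
    q=p[:3]; xf,xr,zf,ff,fr=p[3:]
    pts=np.array([[0,.023,.016],[-.063,.091,.055],[-.041,.091,.055],[xf,.076,zf],[xr,.076,.167],[xf,-.091,zf],[xr,-.091,.167],[ff,.091,0],[fr,.091,0]])
    uv=P(T(q,pts)); ob=np.array([[184.2,263.5],[206,262],[197.7,262],[207.5,237],[141,225.5],[208,212],[150,201.5],[207.5,280],[145,283]])
    r=uv-ob
    w=np.ones_like(r); w[1:3,1]=0
    return np.r_[(r*w).ravel(),((.167-zf)/(xr-xf)-np.tan(np.radians(12)))*100]
s_=least_squares(res,[.69,.18,.3,-.07,.1,.13,-.07,.1],x_scale=.01)
print(s_.x.round(4)); print(res(s_.x)[:-1].reshape(-1,2).round(1))
q=s_.x[:3]
C=lambda x:P(T(q,[[x,0,.092+(x+.06)*np.tan(.209)+.016/np.cos(.209)]]))
for x in(-.06,-.04,-.02,0,.02,.04,.06,.08):print(x,C(x).round(1))
print("spout",T(q,[[-.06,0,.092]]))
E
python3 fit2.py
cat > dish.py <<'E'
from fit import *
from scipy.optimize import minimize
def dishfit(im,K,t,M,box,x0,ztop=0.0,yaws=(-.6,-.3,0,.3)):
    u0,u1,v0,v1=box
    g=cv2.GaussianBlur(im.astype(np.float32),(3,3),0)[v0:v1,u0:u1]
    sat=np.clip((g[...,2]-g[...,0]+10)/30,0,1)   # blue-ness
    return sat
if __name__=="__main__":
    sat=dishfit(im,K,t,M,(220,300,210,260),None)
    cv2.imwrite("pics/sat.png",cv2.resize((sat*255).astype(np.uint8),None,fx=9,fy=9))
E
python3 dish.py
```

```text
[ 0.6991  0.1803  0.3332 -0.0693  0.1003  0.1288 -0.0657  0.1003]
[[ 0.1  0.5]
 [-0.   0. ]
 [-0.1  0. ]
 [ 0.1 -0.8]
 [-0.2 -0.5]
 [ 0.3 -1.5]
 [-0.3 -1.4]
 [ 0.1  1.4]
 [ 0.   1. ]]
-0.06 [[204.8 230.3]]
-0.04 [[197.6 229.2]]
-0.02 [[190.4 228. ]]
0 [[183.1 226.9]]
0.02 [[175.7 225.7]]
0.04 [[168.3 224.6]]
0.06 [[160.9 223.4]]
0.08 [[153.5 222.3]]
spout [[0.64237679 0.16064831 0.092     ]]
```

View pics/sat.png

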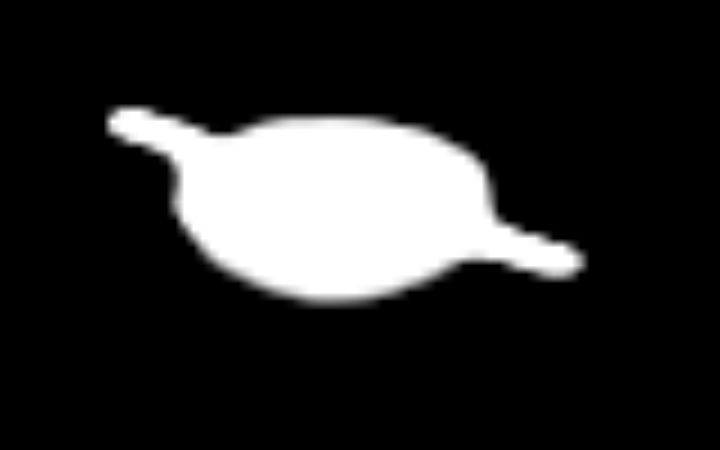

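```bash
cat > dish.py <<'E'
from h import *
from scipy.optimize import minimize
th=np.linspace(0,2*np.pi,60)
def pts(q,p):
    c,s=np.cos(q[2]),np.sin(q[2]); return np.c_[q[0]+c*p[:,0]-s*p[:,1],q[1]+s*p[:,0]+c*p[:,1],p[:,2]+q[3]]
def mask(q,cal,box,f=8):
    K,t,M=cal;u0,u1,v0,v1=box
    o=np.zeros(((v1-v0)*f,(u1-u0)*f),np.uint8)
    def draw(p):
        h=cv2.convexHull(((proj(K,t,M,pts(q,p))-[u0,v0]+.5)*f).astype(np.float32)).astype(np.int32); cv2.fillConvexPoly(o,h,1)
    ring=lambda r,z:np.c_[r*np.cos(th),r*np.sin(th),0*th+z]
    draw(np.r_[ring(.0605,.034),ring(.0605,.026),ring(.037,.0)])
    for sg in(1,-1):
        e=[]
        for z in(.024,.033):
            e+=[[sg*.05,.013,z],[sg*.05,-.013,z]]+[[sg*(.093+.013*np.cos(a)),.013*np.sin(a),z] for a in np.linspace(-1.57,1.57,9)]
        draw(np.array(e))
    return cv2.resize(o.astype(np.float32),(u1-u0,v1-v0),interpolation=cv2.INTER_AREA)
def blue(im,box):
    u0,u1,v0,v1=box; g=im.astype(np.float32)[v0:v1,u0:u1]
    return np.clip((np.log((g[...,2]+8)/(g[...,0]+8))+.9)/1.2,0,1)
def fit(im,cal,box,q0,z=None,w=None):
    tg=cv2.GaussianBlur(blue(im,box),(3,3),0)
    full=lambda q:[q[0],q[1],q[2],z] if z is not None else q
    def cost(q):
        d=(cv2.GaussianBlur(mask(full(q),cal,box),(5,5),0)-tg)**2
        return np.sum(d if w is None else d*w)
    n=3 if z is not None else 4
    s0=np.array(q0[:n],float); sp=np.vstack([s0]+[s0+np.eye(n)[i]*[.01,.01,.15,.01][i] for i in range(n)])
    return minimize(cost,s0,method="Nelder-Mead",options=dict(initial_simplex=sp,maxiter=300))
if __name__=="__main__":
    s=np.load("s.npz"); cal=(s["K"],s["t"],s["M"]); box=(222,296,212,256)
    for y in(-.5,-.2,.1):
        r=fit(s["im"],cal,box,[.538,-.027,y],z=0.); print(r.x.round(4),r.fun)
    tg=blue(s["im"],box); m=mask(list(r.x)+[0],cal,box)
    o=np.stack([tg,m,0*m],2); cv2.imwrite("pics/dfit.png",cv2.resize((o*255).astype(np.uint8),None,fx=9,fy=9))
E
python3 dish.py
```

```text
[ 0.5369 -0.0282 -0.3497] 38.359825134277344
[ 0.5369 -0.0284 -0.3512] 38.456947326660156
[ 0.5371 -0.0278 -0.3554] 38.66880416870117
```

View pics/dfit.png

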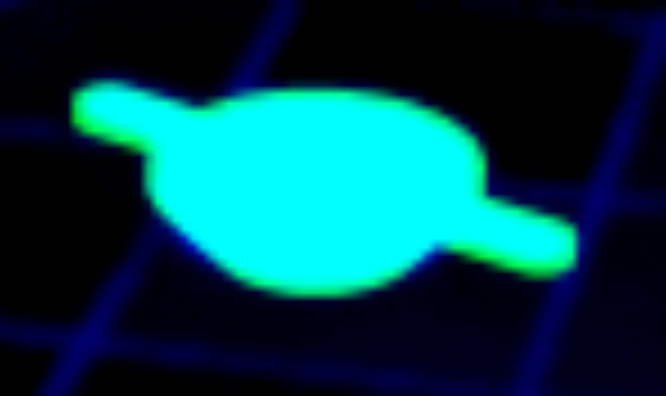

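Dish is at (0.537, −0.028) with yaw −0.352, and the overlay matches well. Dispenser is at (0.699, 0.180) with yaw 0.333. Next I'll work out the move to above the near ear.

```bash
cat > mv.py <<'E'
from h import *
def delta(target,yaw):
    """yaw = wanted world angle of tool x axis"""
    o=bot.get_obs(); m=R.from_quat(o["orientation"]).as_matrix(); p=o["eef_pos"]
    d=m.T@(np.array(target)-p); y=np.arctan2(m[1,0],m[0,0]); r=-((yaw-y+np.pi)%(2*np.pi)-np.pi)
    print("t",round(o["time"],2),"tcp",p.round(4),"toolx",round(y,4),"tilt",round(np.arccos(-m[2,2]),4),"delta",d.round(4),"roll",round(r,4),"F",o["ft_force"].round(1),"gap",round(o["finger_gap"],4)); return d,r
E
python3 - <<'E'
from mv import *
psi=-.352; c=np.array([.537,-.028]); g=c-.082*np.array([np.cos(psi),np.sin(psi)]); print(g)
delta([*g,.13],psi+np.pi)
from fit import K,t,M
for uv in [(215,210),(240,170),(190,172)]: print(hit(K,t,M,*uv,0),hit(K,t,M,*uv,.12))
E
```

```text
[4.60027827e-01 2.71620998e-04]
t 0.55 tcp [0.2374 0.6051 0.2313] toolx 2.7678 tilt 0.0 delta [-0.4282 -0.4818  0.1013] roll -0.0218 F [ 0.3  0.5 -1.1] gap 0.0853
[ 0.74171252 -0.21204454  0.        ] [0.6516153  0.04431617 0.12      ]
[ 0.77897234 -0.69037112  0.        ] [ 0.68203013 -0.34613716  0.12      ]
[ 0.99690402 -0.59861638  0.        ] [ 0.85992564 -0.27123866  0.12      ]
```

Emit:
move_arm([
  [-0.01,-0.011,0,0],
  [-0.03,-0.034,0,0],
  [-0.055,-0.062,0,0],
  [-0.08,-0.09,0,0],
  [-0.105,-0.118,0,0],
  [-0.13,-0.146,0,0],
  [-0.155,-0.174,0,0],
  [-0.18,-0.203,0,0],
  [-0.205,-0.231,0,0],
  [-0.23,-0.259,0,0],
  [-0.255,-0.287,0,-0.01],
  [-0.28,-0.315,0,-0.022],
], gripper=0.0854)

```text
time: 1.55
eef_pos: [0.3833, 0.208, 0.2317]
orientation: [0.175, 0.985, 0.0, 0.001]
ft_force: [-0.4, -0.4, -0.9]
finger_gap: 0.0852
```

Emit:
move_arm([
  [-0.025,-0.028,0,0],
  [-0.05,-0.056,0.01,0],
  [-0.075,-0.084,0.025,0],
  [-0.1,-0.113,0.045,0],
  [-0.12,-0.135,0.065,0],
  [-0.135,-0.152,0.08,0],
  [-0.143,-0.161,0.09,0],
  [-0.147,-0.166,0.09,0],
  [-0.147,-0.166,0.09,0],
  [-0.147,-0.166,0.09,0],
])

```text
time: 2.38
eef_pos: [0.4642, 0.0034, 0.1421]
orientation: [0.175, 0.985, 0.0, 0.001]
ft_force: [-0.2, -0.1, -0.1]
finger_gap: 0.085
```

```bash
python3 - <<'E'
from mv import *
import dish
delta([.46,0,.009],-.352+np.pi)
fr=[cam("side") for _ in range(4)]; a=np.mean([f[0].astype(float) for f in fr],0); K,t,M=fr[0][1:]
np.savez("s2.npz",im=a,K=K,t=t,M=M)
cv2.imwrite("pics/side2.png",a[:,:,::-1]); 
cv2.imwrite("pics/mug2.png",cv2.resize(a[130:260,220:350,::-1].astype(np.uint8),None,fx=4.5,fy=4.5,interpolation=cv2.INTER_CUBIC))
cv2.imwrite("pics/top2.png",cam("top")[0][:,:,::-1])
E
```

```text
t 2.38 tcp [0.4642 0.0034 0.1421] toolx 2.7898 tilt 0.0011 delta [ 0.0029 -0.0046  0.1331] roll 0.0002 F [-0.2 -0.1 -0.1] gap 0.085[ WARN:0@5.820] global loadsave.cpp:1063 imwrite_ Unsupported depth image for selected encoder is fallbacked to CV_8U.
```

View pics/side2.png

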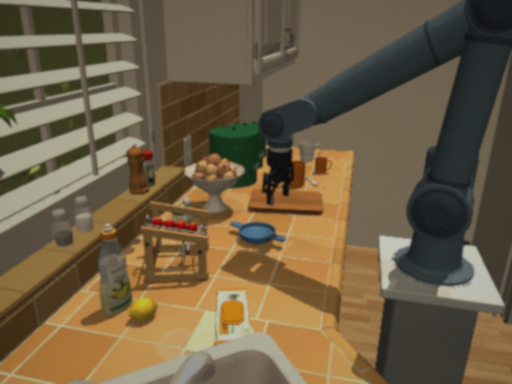

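View pics/mug2.png

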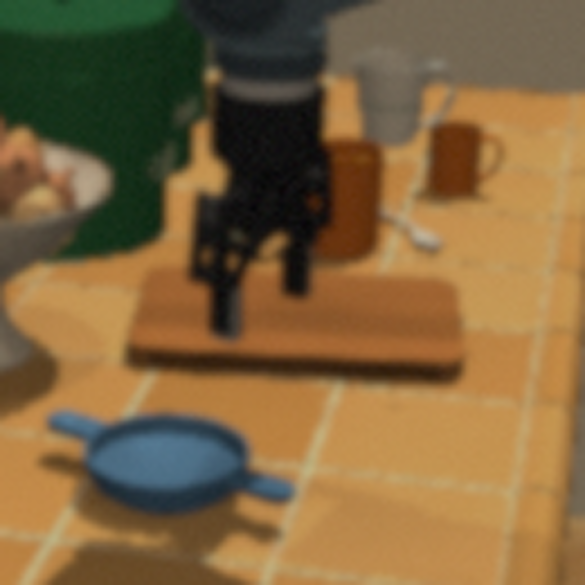

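View pics/top2.png

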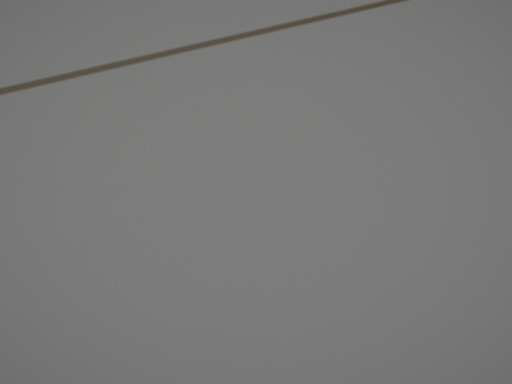

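The smaller decoy mug now shows at full-frame pixel (320,165), and the larger one is at (295,175), so I'll use the larger. I'll check that the gripper projects where it appears.

```bash
python3 - <<'E'
from h import *
s=np.load("s2.npz"); K,t,M=s["K"],s["t"],s["M"]
o=bot.get_obs(); m=R.from_quat(o["orientation"]).as_matrix(); p=o["eef_pos"]
for y in(-.05,0,.05): print(y,proj(K,t,M,p+m@np.array([0,y,-.013])))
s1=np.load("s.npz"); print(s1["t"]-t, abs(s1["M"]-M).max())
# mug size checks
for c in[(.4985,-.57)]:
  for z in(0,.101): print("mug",z,proj(K,t,M,[[c[0]+.04,c[1],z],[c[0]-.04,c[1],z],[c[0],c[1]+.04,z],[c[0],c[1]-.04,z]]).round(1).tolist())
for uv in [(316,173.5),(325,173.5)]: print("small",hit(K,t,M,*uv,0))
c=cv2.resize(np.clip(s["im"][150:240,225:330,::-1],0,255).astype(np.uint8),None,fx=7,fy=7,interpolation=cv2.INTER_CUBIC); cv2.imwrite("pics/g2.png",c)
E
```

```text
-0.05 [[286.47071798 195.69436081]]
0 [[278.18213313 200.74510317]]
0.05 [[269.3783957  206.10975954]]
[0. 0. 0.] 0.0
mug 0 [[285.2, 183.1], [303.3, 184.8], [292.8, 187.1], [295.6, 180.9]]
mug 0.101 [[286.1, 161.1], [304.5, 162.7], [293.8, 164.6], [296.6, 159.3]]
small [ 0.42155367 -0.73696147  0.        ]
small [ 0.38059067 -0.74840873  0.        ]
```

View pics/g2.png

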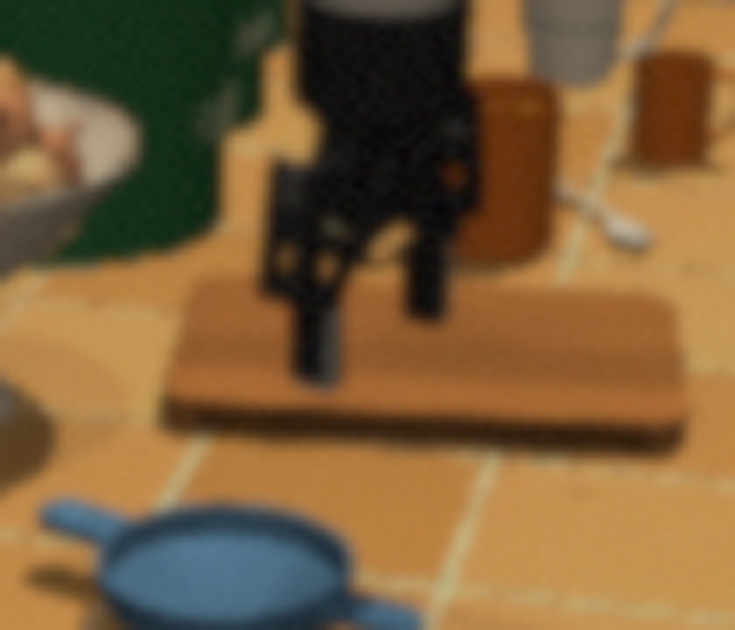

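Fingertips appear at (270,205) and (286,195), within about 1.5 px of the projection, so calibration and kinematics agree. The big mug also fits its 80×101 mm size. Now descending.

Emit:
move_arm([
  [0.001,-0.002,0.01,0],
  [0.002,-0.004,0.03,0],
  [0.003,-0.005,0.055,0],
  [0.003,-0.005,0.08,0],
  [0.003,-0.005,0.1,0],
  [0.003,-0.005,0.114,0],
  [0.003,-0.005,0.124,0],
  [0.003,-0.005,0.13,0],
  [0.003,-0.005,0.133,0],
  [0.003,-0.005,0.133,0],
  [0.003,-0.005,0.133,0],
])

```text
time: 3.55
eef_pos: [0.4599, -0.0006, 0.0089]
orientation: [0.175, 0.985, -0.0, 0.001]
ft_force: [1.1, 0.5, -0.1]
finger_gap: 0.0855
```

```bash
python3 - <<'E'
from mv import *
delta([.46,0,.009],-.352+np.pi)
a=cam("side")[0]
cv2.imwrite("pics/g3.png",cv2.resize(a[170:270,215:320,::-1],None,fx=6,fy=6,interpolation=cv2.INTER_CUBIC))
E
```

```text
t 3.55 tcp [ 0.4599 -0.0006  0.0089] toolx 2.7899 tilt 0.0014 delta [ 0.0001  0.0006 -0.0001] roll 0.0003 F [ 1.1  0.5 -0.1] gap 0.0855
```

View pics/g3.png

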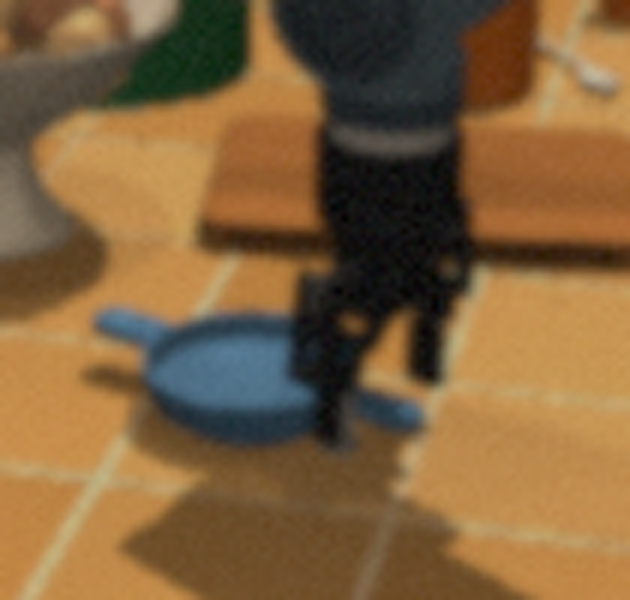

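The fingers straddle the near ear, with tips at about (270,243) and (285,233). Closing.

Emit:
move_arm([
  [0,0,0,0],
  [0,0,0,0],
  [0,0,0,0],
  [0,0,0,0],
  [0,0,0,0],
  [0,0,0,0],
  [0,0,0,0],
  [0,0,0,0],
  [0,0,0,0],
  [0,0,0,0],
  [0,0,0,0],
  [0,0,0,0],
], gripper=0.015, grip_force=60)

```text
time: 4.6
eef_pos: [0.4593, -0.0005, 0.0084]
orientation: [0.175, 0.985, 0.0, 0.0]
ft_force: [-1.7, 0.5, 3.9]
finger_gap: 0.025
```

Emit:
move_arm([
  [0,0,0,0],
  [0,0,0,0],
  [0,0,-0.005,0],
  [0,0,-0.012,0],
  [0,0,-0.02,0],
  [0,0,-0.03,0],
  [0,0,-0.04,0],
  [0,0,-0.047,0],
  [0,0,-0.05,0],
  [0,0,-0.05,0],
  [0,0,-0.05,0],
], gripper=0.0, grip_force=100)

```text
time: 5.52
eef_pos: [0.4592, -0.0005, 0.0584]
orientation: [0.175, 0.985, -0.0, 0.0]
ft_force: [0.6, -0.1, -2.6]
finger_gap: 0.0242
```

```bash
python3 - <<'E'
from mv import *
import dish
delta([.46,0,.059],-.352+np.pi)
fr=[cam("side") for _ in range(4)]; a=np.mean([f[0].astype(float) for f in fr],0); cal=fr[0][1:]
np.savez("s4.npz",im=a)
box=(215,300,190,250)
w=np.ones((box[3]-box[2],box[1]-box[0])); w[:,262-215:280-215]=0  # gripper
tg=dish.blue(a,box)
for q in([.537,-.028,-.35,.05],[.537,-.028,-.3,.045]):
    r=dish.fit(a,cal,box,q,w=w); print(r.x.round(4),r.fun)
m=dish.mask(r.x,cal,box); cv2.imwrite("pics/d4.png",cv2.resize((np.stack([tg,m,tg*0],2)*255).astype(np.uint8),None,fx=8,fy=8))
cv2.imwrite("pics/g4.png",cv2.resize(np.clip(a[160:260,210:315,::-1],0,255).astype(np.uint8),None,fx=6,fy=6,interpolation=cv2.INTER_CUBIC))
E
```

```text
t 5.52 tcp [ 0.4592 -0.0005  0.0584] toolx 2.7898 tilt 0.0002 delta [-0.0006  0.0007 -0.0006] roll 0.0002 F [ 0.6 -0.1 -2.6] gap 0.0242
[ 0.5377 -0.03   -0.3156  0.0501] 203.8788143360074
[ 0.5373 -0.0289 -0.3108  0.0506] 204.05639967823953
```

View pics/g4.png

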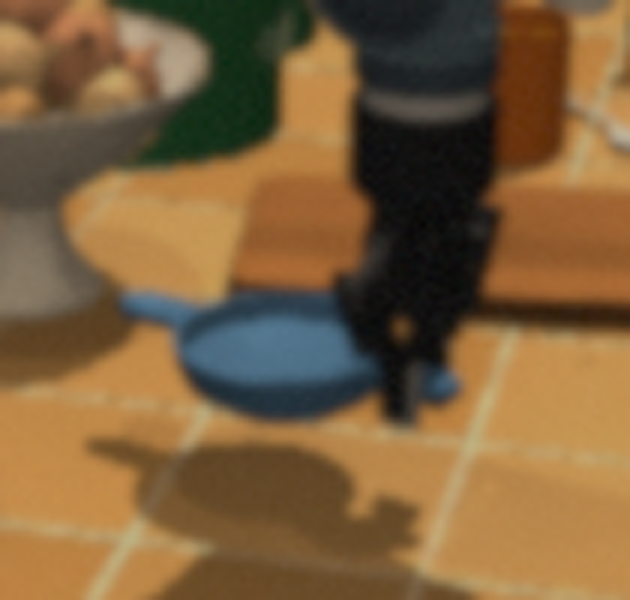

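View pics/d4.png

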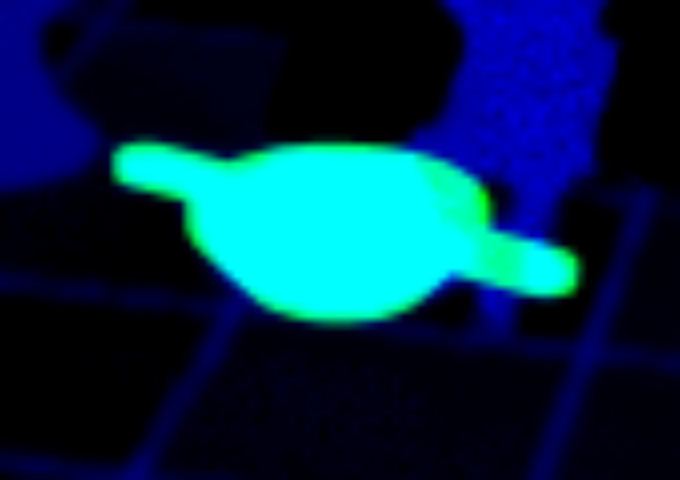

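Grasp is good: dish lifted level, fit z 0.050 against the expected 0.050, and the centre is 83 mm from the TCP along the tool axis. Next is the pose in front of the bay.

```bash
cat > plan.py <<'E'
from mv import *
O=np.array([.699,.180]); PSI=.333
def disp(x,y=0): return O+x*np.array([np.cos(PSI),np.sin(PSI)])+y*np.array([-np.sin(PSI),np.cos(PSI)])
def tcp(c,psi,zu): return [*(np.array(c)-.082*np.array([np.cos(psi),np.sin(psi)])),zu+.0085]
E
python3 - <<'E'
from plan import *
delta(tcp(disp(-.2),PSI,.025),PSI+np.pi)
E
```

```text
t 5.72 tcp [ 4.588e-01 -4.000e-04  5.770e-02] toolx 2.7898 tilt 0.0013 delta [0.055  0.0738 0.0243] roll -0.6848 F [ 0.2  0.5 -2.2] gap 0.0241
```

Emit:
move_arm([
  [0.002,0.003,0.001,-0.03],
  [0.006,0.009,0.003,-0.08],
  [0.012,0.016,0.006,-0.15],
  [0.019,0.025,0.009,-0.23],
  [0.026,0.035,0.012,-0.32],
  [0.033,0.045,0.015,-0.41],
  [0.04,0.054,0.018,-0.5],
  [0.046,0.062,0.021,-0.58],
  [0.051,0.069,0.023,-0.64],
  [0.054,0.073,0.024,-0.675],
  [0.055,0.074,0.024,-0.685],
  [0.055,0.074,0.024,-0.685],
])

```text
time: 6.72
eef_pos: [0.4329, 0.0881, 0.0342]
orientation: [-0.166, 0.986, -0.0, -0.0]
ft_force: [-0.1, 0.2, -1.7]
finger_gap: 0.024
```

```bash
python3 - <<'E'
from plan import *
import dish
delta(tcp(disp(-.088),PSI,.025),PSI+np.pi)
fr=[cam("side") for _ in range(4)]; a=np.mean([f[0].astype(float) for f in fr],0); cal=fr[0][1:]
cv2.imwrite("pics/g5.png",cv2.resize(np.clip(a[170:300,130:300,::-1],0,255).astype(np.uint8),None,fx=4.5,fy=4.5,interpolation=cv2.INTER_CUBIC))
box=(195,300,210,270)
w=np.ones((box[3]-box[2],box[1]-box[0])); w[:,255-195:]=0;w[:,:12]=0
c=disp(-.2)
r=dish.fit(a,cal,box,[*c,.333,.025],w=w); print(c,r.x.round(4),r.fun)
tg=dish.blue(a,box);m=dish.mask(r.x,cal,box); cv2.imwrite("pics/d5.png",cv2.resize((np.stack([tg,m,w],2)*255).astype(np.uint8),None,fx=7,fy=7))
E
```

```text
t 6.72 tcp [0.4329 0.0881 0.0342] toolx -2.8077 tilt 0.0003 delta [-0.1115 -0.0002  0.0006] roll 0.0009 F [-0.1  0.2 -1.7] gap 0.024
[0.50998681 0.11462406] [0.5099 0.1152 0.3159 0.0255] 33.557112888054895
```

View pics/g5.png

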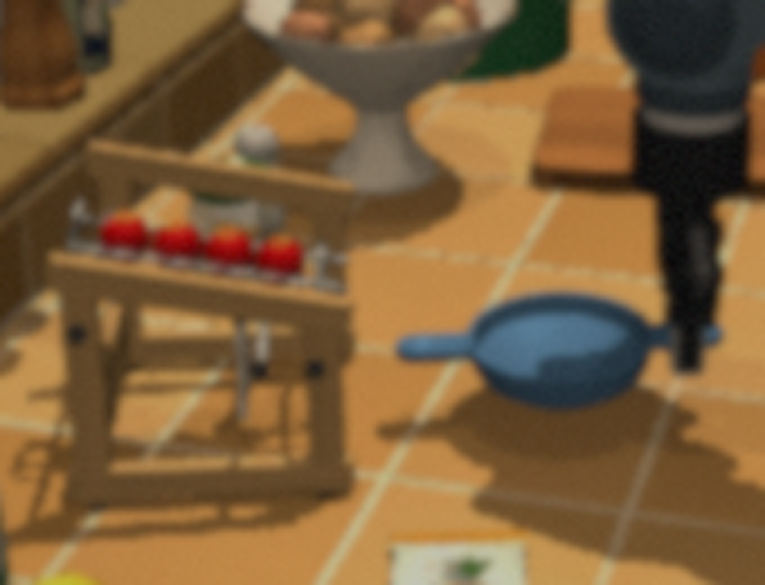

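View pics/d5.png

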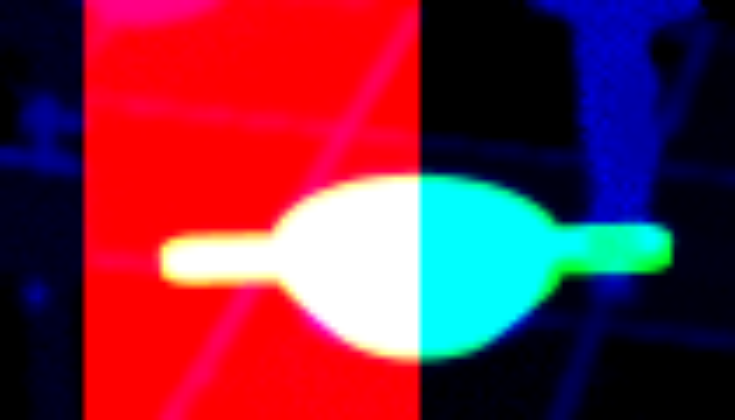

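```bash
cat > fit3.py <<'E'
from fit import *
def res(p,full=False):
    q=p[:3]; xf,xr,zf,ff,fr,x1=p[3:]
    zr=zf+(xr-xf)*np.tan(np.radians(12))
    ch=lambda x:[x,0,.092+(x+.06)*np.tan(.2094)+.016/np.cos(.2094)]
    pts=np.array([[0,.023,.016],[-.063,.091,.055],[-.041,.091,.055],[xf,.076,zf],[xr,.076,zr],[xf,-.091,zf],[xr,-.091,zr],[ff,.091,0],[fr,.091,0],ch(x1),ch(x1+.096*np.cos(.2094))])
    uv=P(T(q,pts)); ob=np.array([[184.2,263.5],[206,262],[197.7,262],[207.5,237],[141,225.5],[208,212],[150,201.5],[207.5,280],[145,283],[191.5,226.3],[156.5,221]])
    r=uv-ob; r[1:3,1]=0
    return r.ravel()
s_=least_squares(res,[.69,.18,.3,-.07,.1,.13,-.07,.1,-.02],x_scale=.01)
print(s_.x.round(4)); print(res(s_.x).reshape(-1,2).round(1))
J=s_.jac; print(np.sqrt(np.diag(np.linalg.inv(J.T@J)))[:3].round(4))
E
python3 fit3.py
```

```text
[ 0.701   0.1738  0.3283 -0.0685  0.1017  0.1236 -0.0656  0.1014 -0.0214]
[[ 0.3 -0.7]
 [-0.   0. ]
 [-0.   0. ]
 [-0.1 -0.2]
 [-0.1  0.9]
 [ 0.3 -0.8]
 [-0.  -0. ]
 [ 0.   0. ]
 [-0.  -0.5]
 [-0.4  0.8]
 [ 0.2  0.6]]
[0.002  0.0023 0.0135]
```

Refit with the rail heights free gives smaller residuals: dispenser (0.701, 0.174), yaw 0.328. I'll use those and insert to just before the paddle.

```bash
sed -i 's/^O=.*/O=np.array([.7008,.1745]); PSI=.329/' plan.py; python3 - <<'E'
from plan import *
for x in (-.2,-.125,-.106,-.088): print(x); delta(tcp(disp(x),PSI,.025),PSI+np.pi)
E
```

```text
-0.2
t 6.92 tcp [0.4335 0.0876 0.0345] toolx -2.8093 tilt 0.0005 delta [ 0.0009 -0.0041  0.001 ] roll 0.0033 F [ 0.1  0.3 -1.6] gap 0.0239
-0.125
t 6.92 tcp [0.4335 0.0876 0.0345] toolx -2.8093 tilt 0.0005 delta [-0.0741 -0.0043  0.001 ] roll 0.0033 F [ 0.1  0.3 -1.6] gap 0.0239
-0.106
t 6.92 tcp [0.4335 0.0876 0.0345] toolx -2.8093 tilt 0.0005 delta [-0.0931 -0.0044  0.001 ] roll 0.0033 F [ 0.1  0.3 -1.6] gap 0.0239
-0.088
t 6.92 tcp [0.4335 0.0876 0.0345] toolx -2.8093 tilt 0.0005 delta [-0.1111 -0.0045  0.001 ] roll 0.0033 F [ 0.1  0.3 -1.6] gap 0.0239
```

Emit:
move_arm([
  [0,-0.002,0,0.002],
  [-0.002,-0.004,0,0.003],
  [-0.006,-0.004,0,0.003],
  [-0.013,-0.004,0,0.003],
  [-0.022,-0.004,0,0.003],
  [-0.032,-0.004,0,0.003],
  [-0.043,-0.004,0,0.003],
  [-0.054,-0.004,0,0.003],
  [-0.064,-0.004,0,0.003],
  [-0.071,-0.004,0,0.003],
  [-0.075,-0.004,0,0.003],
  [-0.075,-0.004,0,0.003],
])

```text
time: 7.92
eef_pos: [0.5062, 0.1089, 0.0344]
orientation: [-0.165, 0.986, -0.0, 0.0]
ft_force: [0.3, -0.7, -2.0]
finger_gap: 0.0242
```

```bash
python3 - <<'E'
from plan import *
for x in (-.106,-.088): delta(tcp(disp(x),PSI,.025),PSI+np.pi)
fr=[cam("side") for _ in range(3)]; a=np.mean([f[0].astype(float) for f in fr],0)
cv2.imwrite("pics/g6.png",cv2.resize(np.clip(a[190:290,135:260,::-1],0,255).astype(np.uint8),None,fx=6,fy=6,interpolation=cv2.INTER_CUBIC))
E
```

```text
t 7.92 tcp [0.5062 0.1089 0.0344] toolx -2.811 tilt 0.0005 delta [-0.0173 -0.0008  0.0009] roll 0.0016 F [ 0.3 -0.7 -2. ] gap 0.0242
t 7.92 tcp [0.5062 0.1089 0.0344] toolx -2.811 tilt 0.0005 delta [-0.0353 -0.0009  0.0009] roll 0.0016 F [ 0.3 -0.7 -2. ] gap 0.0242
```

View pics/g6.png

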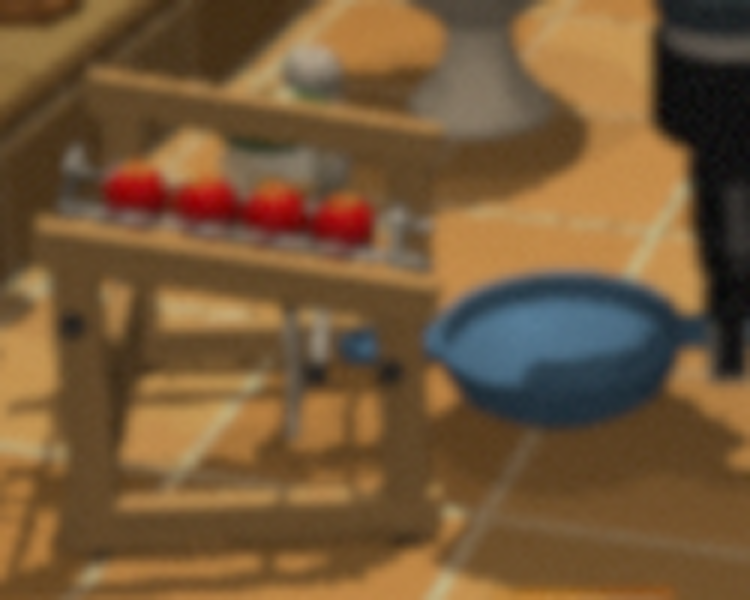

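The ear tip at about (192,248) is roughly 18 mm short of the paddle at (185,253), which matches the computed 17 mm. Pushing slowly.

Emit:
move_arm([
  [-0.003,-0.001,0,0.001],
  [-0.007,-0.001,0,0.001],
  [-0.011,-0.001,0,0.001],
  [-0.015,-0.001,0,0.001],
  [-0.018,-0.001,0,0.001],
  [-0.021,-0.001,0,0.001],
  [-0.024,-0.001,0,0.001],
  [-0.027,-0.001,0,0.001],
  [-0.029,-0.001,0,0.001],
  [-0.03,-0.001,0,0.001],
])

```text
time: 8.9
eef_pos: [0.5332, 0.1174, 0.0338]
orientation: [-0.164, 0.986, 0.0, -0.001]
ft_force: [-4.1, -2.9, -0.7]
finger_gap: 0.024
```

```bash
python3 - <<'E'
from plan import *
for x in (-.088,): delta(tcp(disp(x),PSI,.025),PSI+np.pi)
fr=[cam("side") for _ in range(2)]; a=np.mean([f[0].astype(float) for f in fr],0)
cv2.imwrite("pics/g7.png",cv2.resize(np.clip(a[190:290,135:260,::-1],0,255).astype(np.uint8),None,fx=6,fy=6,interpolation=cv2.INTER_CUBIC))
print(bot.get_obs()["ft_force"])
E
```

```text
t 8.9 tcp [0.5332 0.1174 0.0338] toolx -2.8122 tilt 0.0027 delta [-0.0071 -0.0001  0.0003] roll 0.0004 F [-4.1 -2.9 -0.7] gap 0.024
[-5.70945378 -1.45372569 -0.56826879]
```

View pics/g7.png

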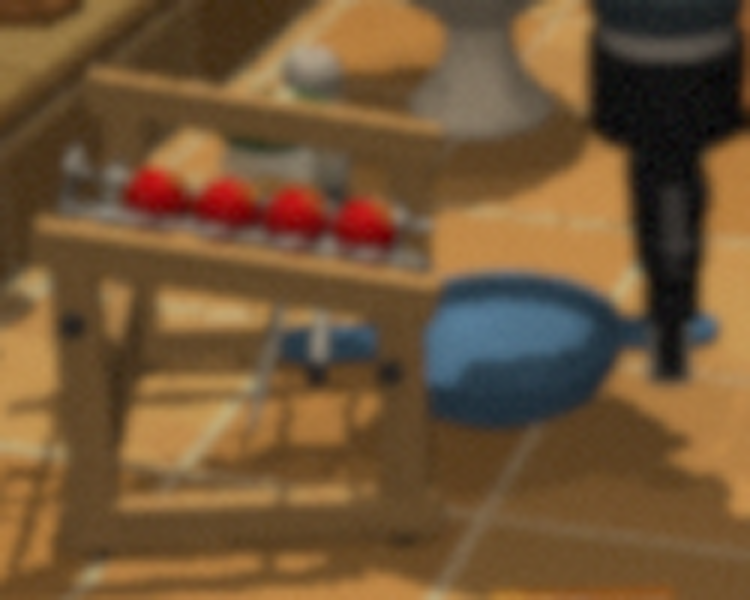

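The paddle is tilting back, the row has edged forward about 3 px, and push force is about 5 N. Pushing the rest.

Emit:
move_arm([
  [-0.002,0,0,0],
  [-0.004,0,0,0],
  [-0.006,0,0,0],
  [-0.007,0,0,0],
  [-0.007,0,0,0],
  [-0.007,0,0,0],
])

```text
time: 9.5
eef_pos: [0.5394, 0.1196, 0.0335]
orientation: [-0.164, 0.986, 0.0, -0.002]
ft_force: [-3.7, -2.1, -1.5]
finger_gap: 0.0238
```

```bash
python3 - <<'E'
from plan import *
for x in (-.088,): delta(tcp(disp(x),PSI,.025),PSI+np.pi)
a=cam("side")[0]
cv2.imwrite("pics/g8.png",cv2.resize(np.clip(a[190:290,135:260,::-1],0,255).astype(np.uint8),None,fx=6,fy=6,interpolation=cv2.INTER_CUBIC))
print(bot.get_obs()["ft_force"])
E
```

```text
t 9.5 tcp [0.5394 0.1196 0.0335] toolx -2.8121 tilt 0.0032 delta [-0.0005 -0.0002  0.    ] roll 0.0005 F [-3.7 -2.1 -1.5] gap 0.0238
[-0.99832533 -0.59303668 -5.23891615]
```

View pics/g8.png

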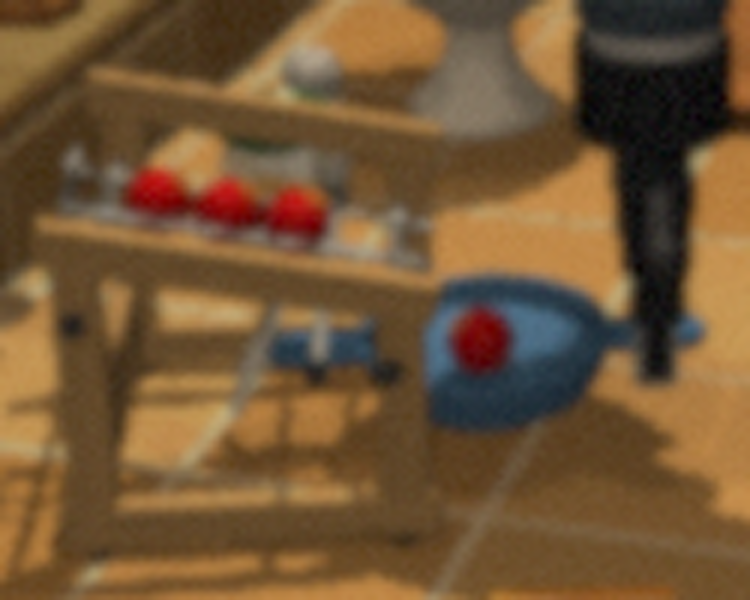

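One chocolate has dropped into the dish at about (215,247), and the other three stay held. Waiting for it to settle.

Emit:
move_arm([
  [0,0,0,0],
  [0,0,0,0],
  [0,0,0,0],
  [0,0,0,0],
  [0,0,0,0],
  [0,0,0,0],
  [0,0,0,0],
  [0,0,0,0],
  [0,0,0,0],
  [0,0,0,0],
  [0,0,0,0],
  [0,0,0,0],
])

```text
time: 10.55
eef_pos: [0.5406, 0.1197, 0.0343]
orientation: [-0.164, 0.986, 0.0, -0.0]
ft_force: [-2.1, 0.0, -4.1]
finger_gap: 0.0242
```

Emit:
move_arm([
  [0,0,0,0],
  [0,0,0,0],
  [0,0,0,0],
  [0,0,0,0],
  [0,0,0,0],
  [0,0,0,0],
  [0,0,0,0],
  [0,0,0,0],
  [0,0,0,0],
  [0,0,0,0],
  [0,0,0,0],
  [0,0,0,0],
])

```text
time: 11.55
eef_pos: [0.5406, 0.1197, 0.0343]
orientation: [-0.164, 0.986, -0.0, 0.0]
ft_force: [-2.2, -0.6, -5.1]
finger_gap: 0.0242
```

```bash
cat > look.py <<'E'
from plan import *
def look(name,crop,n=3,f=6):
    o=bot.get_obs(); m=R.from_quat(o["orientation"]).as_matrix(); y=np.arctan2(m[1,0],m[0,0])-np.pi
    p=o["eef_pos"]; w=[p[0]+.082*np.cos(y),p[1]+.082*np.sin(y),p[2]-.0085+.024]
    u0,u1,v0,v1=crop
    for i in range(n):
        a,K,t,M=cam("side"); b=a.astype(int)[v0:v1,u0:u1]
        k=((b[...,0]>90)&(b[...,0]>2.2*b[...,1])&(b[...,0]>2.2*b[...,2])).astype(np.uint8)
        nn,l,st,ce=cv2.connectedComponentsWithStats(k)
        e=proj(K,t,M,w)[0]
        for j in range(1,nn):
            if st[j,4]>15:
                uv=ce[j]+[u0,v0]
                print("choc px",uv.round(1),"exp",e.round(1),"world off at well height",(hit(K,t,M,*uv,w[2])-w)[:2].round(4),st[j,4])
    cv2.imwrite(f"pics/{name}.png",cv2.resize(a[v0:v1,u0:u1,::-1],None,fx=f,fy=f,interpolation=cv2.INTER_CUBIC))
    print(o["time"],p.round(4),"psi",round(y,3),"F",o["ft_force"].round(1),"gap",round(o["finger_gap"],4),"tilt",round(np.arccos(min(1,-m[2,2])),4))
E
python3 -c "
from look import *
look('g9',(135,260,190,290),3)"
```

```text
choc px [172.3 223.6] exp [215.1 247.4] world off at well height [ 0.1833 -0.1136] 191
choc px [212.6 247.8] exp [215.1 247.4] world off at well height [0.006  0.0041] 47
choc px [172.2 223.5] exp [215.1 247.4] world off at well height [ 0.1841 -0.114 ] 189
choc px [212.9 247.7] exp [215.1 247.4] world off at well height [0.0054 0.0034] 45
choc px [172.3 223.6] exp [215.1 247.4] world off at well height [ 0.1836 -0.1138] 189
choc px [212.7 247.8] exp [215.1 247.4] world off at well height [0.0059 0.0042] 45
11.55 [0.5406 0.1197 0.0343] psi -5.954 F [-2.2 -0.6 -5.1] gap 0.0242 tilt 0.0
```

View pics/g9.png

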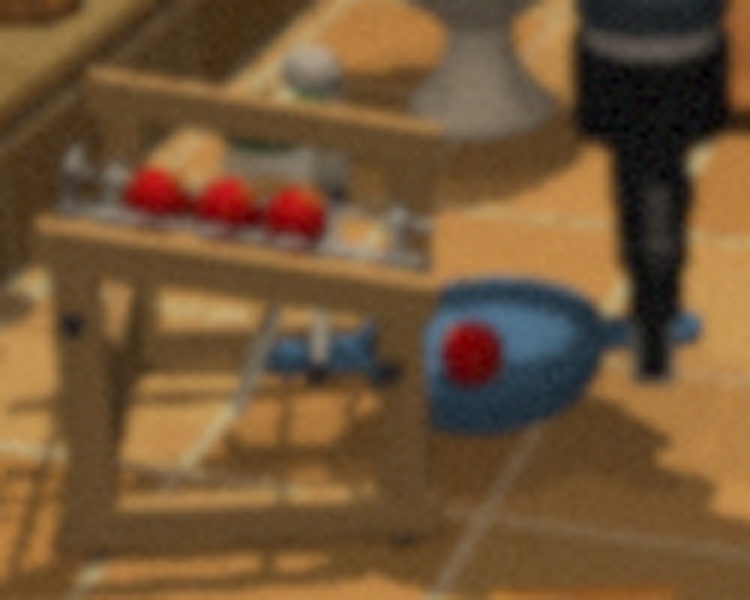

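The chocolate sits about 7 mm from the middle, towards the free ear. The dish has pitched slightly: the ear is about 1.5 px lower than before. I'll raise the grip to 120 N, draw out smoothly and re-measure.

```bash
python3 -c "
import numpy as np
t=np.arange(1,37)/36;s=175*(10*t**3-15*t**4+6*t**5)
for i in range(3): a=s[12*i:12*i+12]-(s[12*i-1] if i else 0); print(a.round(1).tolist())"
```

```text
[0.0, 0.3, 0.9, 2.0, 3.8, 6.2, 9.4, 13.4, 18.1, 23.6, 29.8, 36.7]
[7.5, 15.5, 23.9, 32.7, 41.7, 50.8, 59.9, 68.9, 77.6, 86.0, 94.1, 101.5]
[6.9, 13.1, 18.6, 23.4, 27.3, 30.5, 33.0, 34.7, 35.8, 36.5, 36.7, 36.7]
```

Emit:
move_arm([
  [0,0,0,0],
  [0.0003,0,0,0],
  [0.001,0,0,0],
  [0.002,0,0,0],
  [0.004,0,0,0],
  [0.006,0,0,0],
  [0.0095,0,0,0],
  [0.0135,0,0,0],
  [0.018,0,0,0],
  [0.0235,0,0,0],
  [0.03,0,0,0],
  [0.0367,0,0,0],
], grip_force=120)

```text
time: 12.7
eef_pos: [0.5062, 0.1077, 0.0349]
orientation: [-0.164, 0.986, -0.0, 0.001]
ft_force: [0.1, 0.2, -3.3]
finger_gap: 0.0236
```

Emit:
move_arm([
  [0.0075,0,0,0],
  [0.0155,0,0,0],
  [0.024,0,0,0],
  [0.0327,0,0,0],
  [0.0417,0,0,0],
  [0.0508,0,0,0],
  [0.06,0,0,0],
  [0.069,0,0,0],
  [0.0776,0,0,0],
  [0.086,0,0,0],
  [0.094,0,0,0],
  [0.1015,0,0,0],
])

```text
time: 13.7
eef_pos: [0.4091, 0.0748, 0.0343]
orientation: [-0.164, 0.986, 0.0, 0.0]
ft_force: [0.4, -0.4, -2.0]
finger_gap: 0.0236
```

Emit:
move_arm([
  [0.007,0,0,0],
  [0.013,0,0,0],
  [0.0185,0,0,0],
  [0.0233,0,0,0],
  [0.0273,0,0,0],
  [0.0305,0,0,0],
  [0.033,0,0,0],
  [0.0347,0,0,0],
  [0.0358,0,0,0],
  [0.0365,0,0,0],
  [0.0367,0,0,0],
  [0.0367,0,0,0],
])

```text
time: 14.7
eef_pos: [0.3752, 0.0632, 0.0343]
orientation: [-0.164, 0.986, -0.0, 0.0]
ft_force: [-0.3, -0.2, -0.9]
finger_gap: 0.0235
```

```bash
python3 -c "
from look import *
look('g10',(180,305,190,290),3)
a=cam('side')[0]
cv2.imwrite('pics/g10b.png',cv2.resize(a[190:290,135:260,::-1],None,fx=6,fy=6,interpolation=cv2.INTER_CUBIC))"
```

```text
choc px [188.3 225.5] exp [275.3 245.4] world off at well height [ 0.294  -0.0572] 117
choc px [273.2 244.7] exp [275.3 245.4] world off at well height [ 0.0067 -0.0025] 47
choc px [188.3 225.5] exp [275.3 245.4] world off at well height [ 0.294  -0.0572] 117
choc px [273.2 244.6] exp [275.3 245.4] world off at well height [ 0.0069 -0.0033] 45
choc px [188.3 225.5] exp [275.3 245.4] world off at well height [ 0.294  -0.0572] 115
choc px [273.2 244.6] exp [275.3 245.4] world off at well height [ 0.0069 -0.0029] 46
14.7 [0.3752 0.0632 0.0343] psi -5.954 F [-0.3 -0.2 -0.9] gap 0.0235 tilt 0.0001
```

View pics/g10.png

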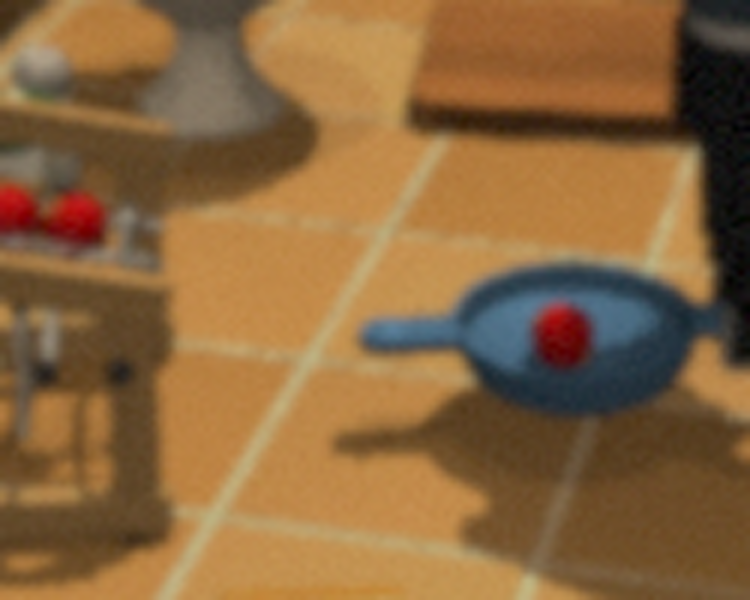

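View pics/g10b.png

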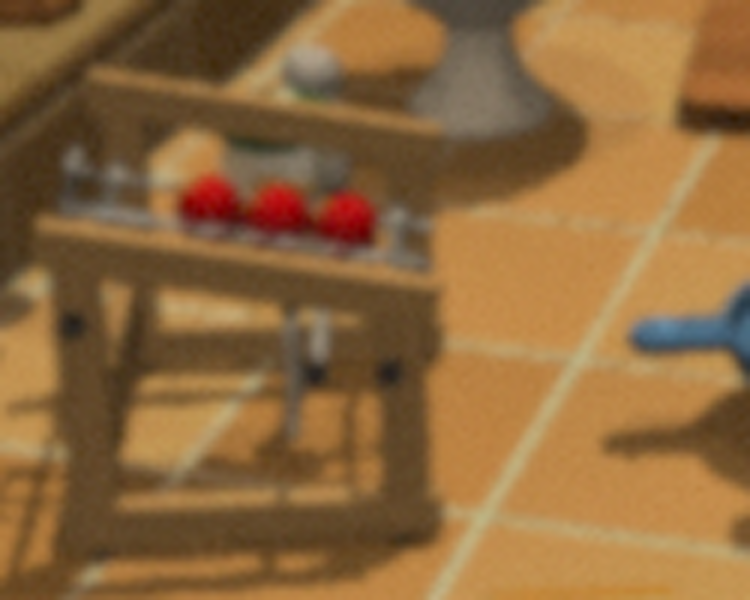

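Paddle is back, three chocolates have moved up, and the chocolate is steady about 7 mm off. Estimating the actual dish pitch.

```bash
cat > pitch.py <<'E'
from look import *
import dish
from scipy.optimize import minimize
o=bot.get_obs(); m=R.from_quat(o["orientation"]).as_matrix(); psi=np.arctan2(m[1,0],m[0,0])-np.pi; p=o["eef_pos"]
c=np.array([p[0]+.082*np.cos(psi),p[1]+.082*np.sin(psi)])
fr=[cam("side") for _ in range(5)]; a=np.mean([f[0].astype(float) for f in fr],0); cal=fr[0][1:]
e=proj(*cal,[*c,.0+p[2]])[0].astype(int); box=(e[0]-50,e[0]+35,e[1]-30,e[1]+32)
u0,u1,v0,v1=box
tg=dish.blue(a,box); b=a[v0:v1,u0:u1]
red=cv2.dilate(((b[...,0]>1.8*b[...,1])&(b[...,0]>2*b[...,2])&(np.arange(u0,u1)[None]>e[0]-15)&(np.arange(u0,u1)[None]<e[0]+15)).astype(np.uint8),np.ones((5,5)))
w=1-red.astype(float); w[:,e[0]+16-u0:]=0
old=dish.pts
def run(prior=True):
    def setp(q):
        def pts(_,P):
            cp,sp=np.cos(q[4]),np.sin(q[4]); x=P[:,0]+.082; z=P[:,2]-.0285
            Q=np.c_[x*cp+z*sp-.082,P[:,1],-x*sp+z*cp+.0285]; return old(q[:4],Q)
        dish.pts=pts
    tgb=cv2.GaussianBlur(tg,(3,3),0)
    def cost(q):
        setp(q); d=(cv2.GaussianBlur(dish.mask(q,cal,box),(5,5),0)-tgb)**2
        return np.sum(d*w)+((q[0]-c[0])/.002)**2*.3+((q[1]-c[1])/.002)**2*.3+((q[2]-psi)/.02)**2*.3+((q[3]-(p[2]-.0085))/.002)**2*.3
    best=None
    for p0 in(0,.06):
        s0=np.array([*c,psi,p[2]-.0085,p0]); sp=np.vstack([s0]+[s0+np.eye(5)[i]*[.004,.004,.03,.004,.04][i] for i in range(5)])
        r=minimize(cost,s0,method="Nelder-Mead",options=dict(initial_simplex=sp,maxiter=500)); print((r.x-[*c,psi,p[2]-.0085,0]).round(4),r.fun)
        best=r if best is None or r.fun<best.fun else best
    for k in(0,.03,.06,.09):
        print(k,cost([*c,psi,p[2]-.0085,k]))
run()
E
python3 pitch.py
```

```text
[-0.0012  0.0008  0.0011 -0.     -0.    ] 41.332047204173264
[-0.001   0.0022  0.0076  0.0014  0.0043] 41.95188372207979
0 43.184320037527044
0.03 55.033442046387584
0.06 100.73505050407724
0.09 167.8851470295791
```

Fitted pitch is about 0, so the dip was elastic under paddle load and the dish is level again. Now planning a smooth 6 s carry with the turn to the mug.

```bash
cat > carry.py <<'E'
from look import *
o=bot.get_obs(); m=R.from_quat(o["orientation"]).as_matrix(); psi0=(np.arctan2(m[1,0],m[0,0])+2*np.pi)%(2*np.pi)-np.pi; p=o["eef_pos"]
c0=p[:2]+.082*np.array([np.cos(psi0),np.sin(psi0)]); c1=np.array([.4985,-.335]); mug=np.array([.4985,-.57]); psi1=np.arctan2(*(mug-c1)[::-1]); z0,z1=p[2],.1285
print(c0,psi0,c1,psi1)
N=72; 
def pose(k):
    t=k/N; s=10*t**3-15*t**4+6*t**5; c=c0+s*(c1-c0); ps=psi0+s*(psi1-psi0)
    return np.array([*(c-.082*np.array([np.cos(ps),np.sin(ps)])),z0+s*(z1-z0)]),ps
for i in range(6):
    b,pb=pose(12*i); y=pb+np.pi; X=np.array([np.cos(y),np.sin(y),0]);Y=np.array([np.sin(y),-np.cos(y),0])
    rows=[]
    for k in range(1,13):
        q,pq=pose(12*i+k); d=q-b; rows.append([round(float(v),4) for v in (d@X,d@Y,-d[2],-(pq-pb))])
    print(rows)
print(m.round(3))
E
python3 carry.py
```

```text
[0.45276311 0.0896684 ] 0.32924463285034866 [ 0.4985 -0.335 ] -1.5707963267948966
[[0.0, -0.0, -0.0, 0.0], [0.0, -0.0001, -0.0, 0.0004], [0.0001, -0.0002, -0.0001, 0.0013], [0.0001, -0.0004, -0.0001, 0.003], [0.0003, -0.0008, -0.0003, 0.0057], [0.0005, -0.0013, -0.0005, 0.0097], [0.0007, -0.0021, -0.0007, 0.015], [0.0011, -0.003, -0.0011, 0.0219], [0.0015, -0.0042, -0.0015, 0.0305], [0.002, -0.0056, -0.002, 0.0409], [0.0025, -0.0073, -0.0026, 0.0532], [0.0032, -0.0093, -0.0033, 0.0674]]
[[0.0006, -0.0023, -0.0008, 0.0163], [0.0012, -0.0049, -0.0017, 0.0347], [0.0018, -0.0077, -0.0027, 0.0552], [0.0024, -0.0109, -0.0039, 0.0777], [0.0031, -0.0144, -0.0051, 0.1024], [0.0038, -0.0181, -0.0064, 0.1292], [0.0044, -0.0222, -0.0078, 0.1581], [0.0051, -0.0266, -0.0094, 0.189], [0.0057, -0.0312, -0.011, 0.2218], [0.0062, -0.0362, -0.0127, 0.2565], [0.0066, -0.0414, -0.0145, 0.2931], [0.007, -0.0469, -0.0164, 0.3313]]
[[-0.0016, -0.0056, -0.002, 0.0399], [-0.0035, -0.0113, -0.004, 0.0813], [-0.0055, -0.0173, -0.0062, 0.1241], [-0.0078, -0.0235, -0.0083, 0.1682], [-0.0103, -0.0299, -0.0106, 0.2
[... 925 characters left out ...]
8, -0.0113, 0.2289], [-0.0572, 0.0042, -0.0126, 0.2536], [-0.0626, 0.0045, -0.0137, 0.2762], [-0.0675, 0.0048, -0.0147, 0.2967], [-0.0719, 0.0051, -0.0156, 0.315], [-0.0758, 0.0053, -0.0164, 0.3313]]
[[-0.0032, 0.0013, -0.0007, 0.0143], [-0.006, 0.0024, -0.0013, 0.0266], [-0.0084, 0.0034, -0.0018, 0.0369], [-0.0103, 0.0041, -0.0023, 0.0455], [-0.0119, 0.0048, -0.0026, 0.0524], [-0.0131, 0.0053, -0.0029, 0.0578], [-0.014, 0.0056, -0.0031, 0.0617], [-0.0146, 0.0059, -0.0032, 0.0644], [-0.015, 0.006, -0.0033, 0.0661], [-0.0152, 0.0061, -0.0033, 0.067], [-0.0153, 0.0061, -0.0033, 0.0674], [-0.0153, 0.0061, -0.0033, 0.0674]]
[[-0.946 -0.323  0.   ]
 [-0.323  0.946 -0.   ]
 [-0.    -0.    -1.   ]]
```

Emit:
move_arm([
  [0,0,0,0],
  [0,0,0,0],
  [0,0,0,0.001],
  [0,0,0,0.003],
  [0,-0.001,0,0.006],
  [0.0005,-0.0015,-0.0005,0.01],
  [0.0007,-0.002,-0.0007,0.015],
  [0.001,-0.003,-0.001,0.022],
  [0.0015,-0.004,-0.0015,0.03],
  [0.002,-0.0055,-0.002,0.041],
  [0.0025,-0.0073,-0.0026,0.053],
  [0.003,-0.0093,-0.0033,0.067],
])

```text
time: 16.15
eef_pos: [0.3753, 0.0532, 0.0376]
orientation: [-0.13, 0.992, 0.0, -0.0]
ft_force: [0.6, 0.5, -2.2]
finger_gap: 0.0238
```

Emit:
move_arm([
  [0.0006,-0.0023,-0.0008,0.016],
  [0.0012,-0.005,-0.0017,0.035],
  [0.0018,-0.0077,-0.0027,0.055],
  [0.0024,-0.011,-0.004,0.078],
  [0.003,-0.0144,-0.005,0.102],
  [0.0038,-0.018,-0.0064,0.129],
  [0.0044,-0.022,-0.0078,0.158],
  [0.005,-0.0266,-0.0094,0.189],
  [0.0057,-0.0312,-0.011,0.222],
  [0.0062,-0.0362,-0.0127,0.257],
  [0.0066,-0.0414,-0.0145,0.293],
  [0.007,-0.047,-0.0164,0.331],
])

```text
time: 17.15
eef_pos: [0.3808, 0.0056, 0.0542]
orientation: [0.036, 0.999, -0.0, -0.0]
ft_force: [-0.3, 0.4, -1.8]
finger_gap: 0.0236
```

Emit:
move_arm([
  [-0.0016,-0.0056,-0.002,0.04],
  [-0.0035,-0.0113,-0.004,0.081],
  [-0.0055,-0.0173,-0.0062,0.124],
  [-0.0078,-0.0235,-0.0083,0.168],
  [-0.0103,-0.03,-0.0106,0.214],
  [-0.013,-0.0364,-0.0129,0.26],
  [-0.016,-0.0432,-0.0152,0.307],
  [-0.019,-0.05,-0.0176,0.355],
  [-0.0225,-0.057,-0.02,0.404],
  [-0.026,-0.0643,-0.0224,0.453],
  [-0.03,-0.0716,-0.025,0.502],
  [-0.034,-0.079,-0.0273,0.551],
])

```text
time: 18.15
eef_pos: [0.4093, -0.0757, 0.0815]
orientation: [0.307, 0.952, 0.0, 0.0]
ft_force: [0.2, 0.3, -2.5]
finger_gap: 0.0233
```

Emit:
move_arm([
  [-0.0075,-0.0042,-0.0025,0.05],
  [-0.0152,-0.0085,-0.005,0.099],
  [-0.023,-0.0127,-0.0073,0.148],
  [-0.031,-0.017,-0.0097,0.196],
  [-0.039,-0.0212,-0.012,0.244],
  [-0.047,-0.0253,-0.0144,0.291],
  [-0.055,-0.0295,-0.0167,0.338],
  [-0.0632,-0.0336,-0.019,0.383],
  [-0.0713,-0.0377,-0.0212,0.427],
  [-0.0792,-0.0417,-0.0233,0.47],
  [-0.087,-0.0457,-0.0253,0.511],
  [-0.0946,-0.0496,-0.0273,0.551],
])

```text
time: 19.15
eef_pos: [0.4575, -0.1711, 0.1087]
orientation: [0.554, 0.832, 0.0, -0.0]
ft_force: [0.9, -0.3, -1.7]
finger_gap: 0.0236
```

Emit:
move_arm([
  [-0.0083,0.0007,-0.0019,0.038],
  [-0.0163,0.0013,-0.0037,0.075],
  [-0.024,0.0019,-0.0054,0.11],
  [-0.0315,0.0024,-0.007,0.142],
  [-0.0385,0.003,-0.0086,0.173],
  [-0.045,0.0034,-0.01,0.202],
  [-0.0514,0.0038,-0.0113,0.229],
  [-0.0572,0.0042,-0.0126,0.254],
  [-0.0626,0.0045,-0.0137,0.276],
  [-0.0675,0.0048,-0.0147,0.297],
  [-0.072,0.005,-0.0156,0.315],
  [-0.0758,0.0053,-0.0164,0.331],
])

```text
time: 20.15
eef_pos: [0.492, -0.2384, 0.1251]
orientation: [0.683, 0.73, -0.0, -0.0]
ft_force: [-0.1, 0.5, -1.9]
finger_gap: 0.0232
```

Emit:
move_arm([
  [-0.0032,0.0013,-0.0007,0.014],
  [-0.006,0.0024,-0.0013,0.027],
  [-0.0084,0.0034,-0.0018,0.037],
  [-0.0103,0.004,-0.0023,0.046],
  [-0.012,0.0048,-0.0026,0.052],
  [-0.013,0.0053,-0.003,0.058],
  [-0.014,0.0056,-0.003,0.062],
  [-0.0146,0.006,-0.0032,0.065],
  [-0.015,0.006,-0.0033,0.066],
  [-0.0152,0.006,-0.0033,0.067],
  [-0.0153,0.006,-0.0033,0.067],
  [-0.0153,0.006,-0.0033,0.067],
])

```text
time: 21.15
eef_pos: [0.4988, -0.2528, 0.1282]
orientation: [0.706, 0.708, 0.0, -0.0]
ft_force: [-0.1, -0.5, -1.9]
finger_gap: 0.0239
```

```bash
python3 -c "
from look import *
look('g11',(225,345,120,225),3)
a=cam('side')[0]; cv2.imwrite('pics/s11.png',a[:,:,::-1])"
```

```text
21.15 [ 0.4988 -0.2528  0.1282] psi -1.569 F [-0.1 -0.5 -1.9] gap 0.0239 tilt 0.0002
```

View pics/g11.png

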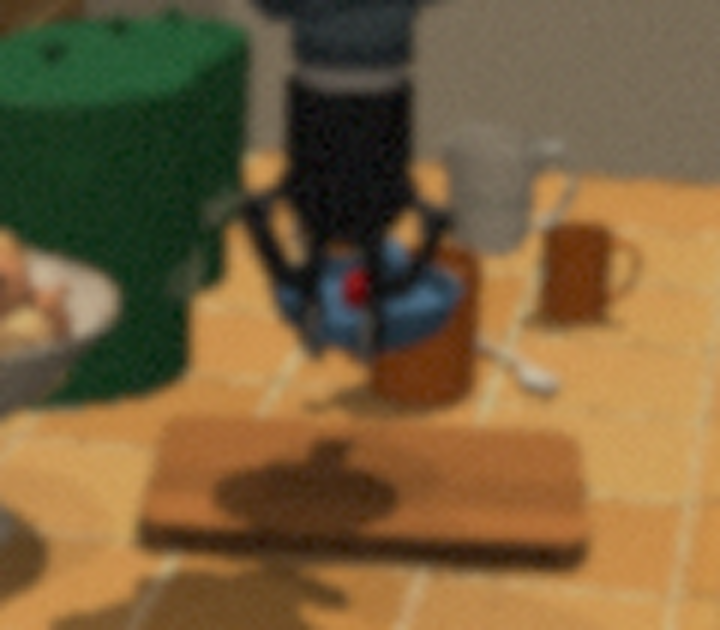

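View pics/s11.png

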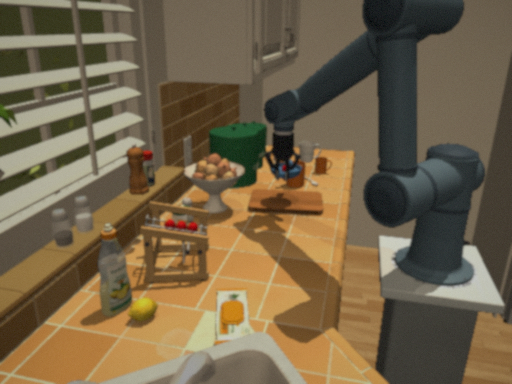

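Dish is over the board, free ear hidden behind the gripper and pointing at the big mug. The chocolate is visible between the fingers at about (284.5,168). Settling, then a last numeric check.

Emit:
move_arm([
  [0,0,0,0],
  [0,0,0,0],
  [0,0,0,0],
  [0,0,0,0],
  [0,0,0,0],
  [0,0,0,0],
  [0,0,0,0],
  [0,0,0,0],
  [0,0,0,0],
  [0,0,0,0],
  [0,0,0,0],
  [0,0,0,0],
])

```text
time: 22.35
eef_pos: [0.4988, -0.2529, 0.1283]
orientation: [0.706, 0.708, -0.0, -0.0]
ft_force: [-0.4, 0.4, -2.4]
finger_gap: 0.0234
```

```bash
python3 - <<'E'
from look import *
import dish
look('g12',(225,345,120,225),1)
fr=[cam("side") for _ in range(4)]; a=np.mean([f[0].astype(float) for f in fr],0); cal=fr[0][1:]
c=[.4988+.0001,-.2528-.082]; q=[*c,-1.569,.1197]
box=(262,312,150,190); u0,u1,v0,v1=box
m=dish.mask(q,cal,box)
big=cv2.resize(np.clip(a[v0:v1,u0:u1,::-1],0,255).astype(np.uint8),None,fx=14,fy=14,interpolation=cv2.INTER_CUBIC)
cn,_=cv2.findContours((cv2.resize(m,None,fx=14,fy=14)>.5).astype(np.uint8),0,2); cv2.drawContours(big,cn,-1,(0,255,0),1)
e=proj(*cal,[*c,.1197+.024])[0]; rr=.016*429/np.linalg.norm(np.array([*c,.14])-cal[1])
cv2.circle(big,tuple(((e-[u0,v0]+.5)*14).astype(int)),int(rr*14),(255,255,255),1)
z=.05; 
for zz in(0,.101):
    t=np.linspace(0,6.28,60); uv=proj(*cal,np.c_[.4985+.04*np.cos(t),-.57+.04*np.sin(t),0*t+zz]); cv2.polylines(big,[((uv-[u0,v0]+.5)*14).astype(np.int32)],True,(255,0,255),1)
cv2.imwrite("pics/fin.png",big)
E
```

```text
22.35 [ 0.4988 -0.2529  0.1283] psi -1.569 F [-0.4  0.4 -2.4] gap 0.0234 tilt 0.0
```

View pics/fin.png

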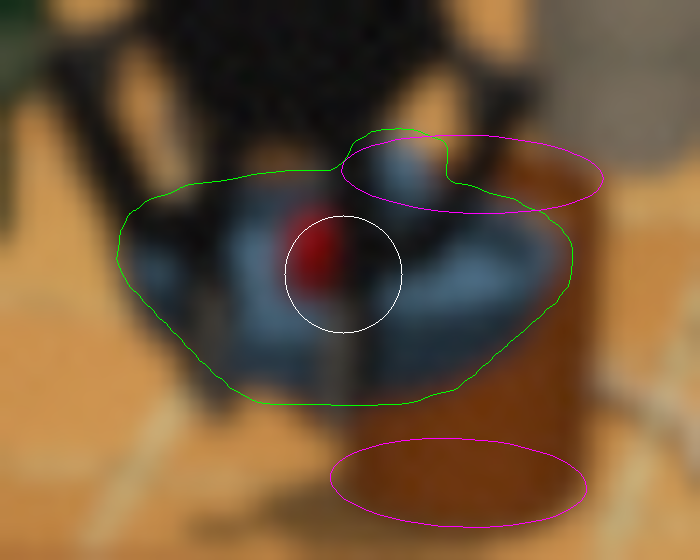

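The overlay broadly matches: dish outline good, mug in place within about 1 px. The chocolate seems about 1 px up and left, but its shaded underside may bias that. I'll quantify with a redness ratio.

```bash
python3 - <<'E'
from look import *
fr=[cam("side") for _ in range(8)]; a=np.mean([f[0].astype(float) for f in fr],0); cal=fr[0][1:]
np.savez("fin.npz",im=a)
np.set_printoptions(linewidth=200)
b=a[160:178,277:296]; print("r/(g+b)"); print((b[...,0]/(b[...,1]+b[...,2])).round(1))
c=[.4989,-.3348]; e=proj(*cal,[*c,.1437])[0]; print("exp",e, "rad",.016*429/np.linalg.norm(np.array([*c,.14])-cal[1]))
for off in(0,.005,.01,.015,.02): # toward free ear (-y), ball rises on sphere, no tilt
    h=.094-np.sqrt(.094**2-off**2); print(off,proj(*cal,[c[0],c[1]-off,.1437+h])[0].round(2), "with pitch .05",proj(*cal,[c[0],c[1]-off,.1437-.05*(.082+off)+h])[0].round(2))
# old picture
p=cv2.imread("pics/g10.png")[:,:,::-1]; p=cv2.resize(p,(125,100),interpolation=cv2.INTER_AREA).astype(float)
b=p[46:64,84:104]; print("old rows 236.. cols 264.."); print((b[...,0]/(b[...,1]+b[...,2])).round(1))
E
```

```text
r/(g+b)
[[0.6 0.6 0.7 0.9 0.9 0.9 0.8 0.7 0.5 0.5 0.5 0.5 0.5 0.5 0.6 0.7 0.9 0.9 0.9]
 [0.6 0.7 0.8 0.9 0.9 0.9 0.8 0.7 0.6 0.5 0.5 0.4 0.4 0.4 0.4 0.6 0.8 1.  0.9]
 [0.6 0.6 0.7 0.7 0.8 0.7 0.7 0.6 0.5 0.5 0.5 0.4 0.3 0.3 0.4 0.5 0.7 0.9 0.8]
 [0.5 0.5 0.4 0.5 0.5 0.5 0.5 0.5 0.5 0.5 0.5 0.4 0.3 0.3 0.4 0.4 0.5 0.7 0.6]
 [0.5 0.4 0.3 0.3 0.4 0.4 0.6 0.7 0.8 0.8 0.5 0.4 0.3 0.3 0.3 0.4 0.5 0.5 0.4]
 [0.5 0.4 0.3 0.3 0.4 0.6 1.  1.3 1.5 1.1 0.7 0.4 0.4 0.3 0.4 0.4 0.4 0.4 0.4]
 [0.4 0.3 0.3 0.3 0.4 0.8 1.5 2.5 2.3 1.7 0.6 0.4 0.4 0.4 0.4 0.4 0.4 0.4 0.3]
 [0.4 0.3 0.3 0.3 0.5 0.8 1.9 4.  3.6 1.5 0.7 0.5 0.4 0.5 0.5 0.4 0.4 0.3 0.3]
 [0.4 0.3 0.3 0.3 0.5 0.8 1.8 4.3 3.7 1.6 0.7 0.6 0.5 0.5 0.4 0.4 0.3 0.3 0.3]
 [0.5 0.3 0.3 0.3 0.4 0.7 1.7 3.  2.  1.3 0.6 0.4 0.4 0.3 0.3 0.3 0.3 0.3 0.3]
 [0.5 0.4 0.3 0.3 0.4 0.6 1.  1.3 1.2 0.9 0.6 0.4 0.3 0.3 0.3 0.3 0.3 0.3 0.3]
 [0.5 0.4 0.3 0.3 0.4 0.4 0.5 0.6 0.6 0.6 0.5 0.4 0.3 0.3 0.3 0.3 0.3 0.3 0.3]
 [0.5 0.4 0.3 0.3 0.3 0.3 0.4 0.4 0.5 0.5 0.5 0.4 0.3 0.3 0.3 0.3 0.3 0.3 0.3]
 [0.5 0.4 0.3 0.3 0.3 0.3 0.3 0.4 0.5 0.5 0.5 0.4 0.3 0.3 0.3 0.3
[... 1825 characters left out ...]
  0.4  0.8  2.1  6.9 16.5  4.2  3.6  7.   6.1  1.8  0.7  0.4  0.3  0.3  0.3  0.3]
 [ 0.3  0.3  0.3  0.3  0.4  0.7  1.7  4.6  4.6 15.2  7.6  9.   3.7  1.3  0.7  0.4  0.3  0.3  0.3  0.3]
 [ 0.3  0.3  0.3  0.3  0.4  0.6  1.   3.   2.8  3.4  3.1  6.2  2.1  1.   0.6  0.4  0.3  0.3  0.3  0.3]
 [ 0.3  0.3  0.3  0.3  0.3  0.4  0.6  1.   1.4  1.6  1.7  1.5  0.9  0.6  0.5  0.3  0.3  0.3  0.3  0.3]
 [ 0.3  0.3  0.3  0.3  0.3  0.3  0.4  0.5  0.6  0.7  0.7  0.6  0.5  0.4  0.4  0.3  0.3  0.3  0.3  0.3]
 [ 0.3  0.3  0.3  0.3  0.3  0.3  0.3  0.3  0.4  0.4  0.4  0.4  0.4  0.3  0.3  0.3  0.3  0.3  0.3  0.3]
 [ 0.3  0.3  0.3  0.3  0.3  0.3  0.3  0.3  0.3  0.3  0.3  0.3  0.3  0.3  0.3  0.3  0.3  0.3  0.3  0.3]]
```

```bash
cat > pf.py <<'E'
from h import *
import dish
from scipy.optimize import minimize
def pfit(a,cal,c,psi,z,box,w,sig=(.002,.002,.02,.002)):
    old=getattr(dish,"_old",dish.pts); dish._old=old
    u0,u1,v0,v1=box; tgb=cv2.GaussianBlur(dish.blue(a,box),(3,3),0); n=np.array([*c,psi,z])
    def cost(q):
        def pts(_,P):
            cp,sp=np.cos(q[4]),np.sin(q[4]); x=P[:,0]+.082; zz=P[:,2]-.0285
            return old(q[:4],np.c_[x*cp+zz*sp-.082,P[:,1],-x*sp+zz*cp+.0285])
        dish.pts=pts
        d=(cv2.GaussianBlur(dish.mask(q,cal,box),(5,5),0)-tgb)**2
        return np.sum(d*w)+.3*np.sum(((np.array(q[:4])-n)/sig)**2)
    print("scan",[(k,round(cost([*n,k]),1)) for k in(-.06,-.03,0,.03,.06,.09)])
    s0=np.array([*n,.02]); sp=np.vstack([s0]+[s0+np.eye(5)[i]*[.004,.004,.03,.004,.04][i] for i in range(5)])
    r=minimize(cost,s0,method="Nelder-Mead",options=dict(initial_simplex=sp,maxiter=600)); print("dev",(r.x-[*n,0]).round(4),round(r.fun,1)); return r.x
E
python3 - <<'E'
from pf import *
a=np.load("fin.npz")["im"]; s=np.load("s.npz"); cal=(s["K"],s["t"],s["M"])
box=(262,312,150,190); u0,u1,v0,v1=box
b=a[v0:v1,u0:u1]
dark=(b.max(2)<62)
print((b[12:30:2,0:50:2].max(2)).astype(int))
red=(b[...,0]/(b[...,1]+b[...,2])>.55)&(np.abs(np.arange(u0,u1)[None]-285)<6)&(np.arange(v0,v1)[:,None]<175)&(np.arange(v0,v1)[:,None]>162)
U,V=np.meshgrid(np.arange(u0,u1),np.arange(v0,v1))
w=np.ones(dark.shape); w[V<158]=0; w[(U<293)&(V<163)&(U<286)]=0; w[(V<172)&(U<292)&(U>281)&(V>161)]=0
w[(U>292)&(U<300)&(V<168)]=0; w[(U<272+8)]=0; w[(U>284)&(U<290)]=0   # fingers
pfit(a,cal,[.4989,-.3348],-1.569,.1197,box,w)
cv2.imwrite("pics/w.png",cv2.resize((np.stack([dish.blue(a,box),w,w*0],2)*255).astype(np.uint8),None,fx=12,fy=12,interpolation=0))
E
```

```text
[[100 190 171  77  24  94 138  57  28  72  82  63  25  43 104  85  60  39
   89 106 104 128 149 152 175]
 [105 195 198 134  39  37  64  27  32  66  70  69  30  29  66  60  27  48
   89 110 107 124 186 196 198]
 [134 199 203 177  75  24  22  18  52  95  94 123  52  23  36  26  40  63
   74  88 104 117 180 191 191]
 [190 203 205 194 111  65  45  22  68 120  97 108  48  18  28  42  93 105
   83  87  89 123 183 191 192]
 [199 199 200 201 142  67  55  39  59 113  81  80  42  37  83 103 120 121
  101  70  94 126 186 194 193]
 [199 197 197 200 177  83  42  54  58 108 108  88  56  40  81  84  82  72
   57  76  98 132 189 194 193]
 [202 203 203 203 199 157  84  56  61  82  86  75  60  31  55  61  57  55
   62  93  98 133 188 194 189]
 [203 203 203 204 204 199 144  66  57  70  67  57  56  33  51  52  55  79
  100 104  99 134 184 190 188]
 [202 204 204 204 205 204 179 109  91 135 106  67  61  54  71  83 100 108
  108 104  99 118 152 179 194]]
scan [(-0.06, np.float64(27.0)), (-0.03, np.float64(23.6)), (0, np.float64(21.9)), (0.03, np.float64(24.5)), (0.06, np.float64(31.9)), (0.09, np.float64(42.8))]
dev [ 0.0022 -0.0006  0.0026  0.0016  0.0168] 19.1
```

View pics/w.png

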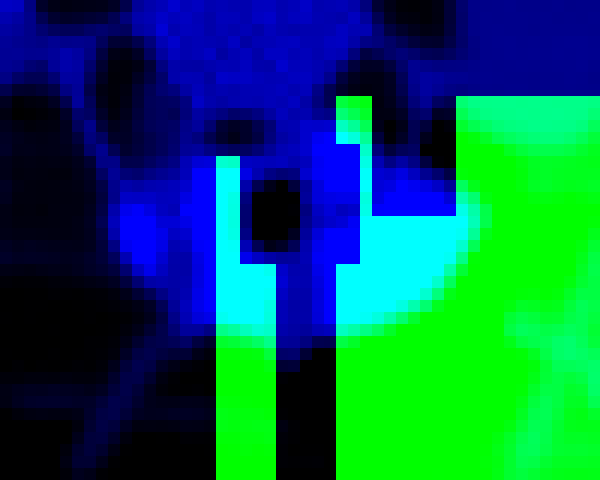

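The fit gives pitch of about 0.02 rad, but the chocolate's offset is poorly seen here (somewhere between 5 and 12 mm). There's plenty of time, so I'll turn the dish slowly about its own centre for a clear view, then turn it back.

```bash
cat > rot.py <<'E'
import sys
from look import *
def plan(psi1,n,dc=(0,0),dz=0):
    o=bot.get_obs(); m=R.from_quat(o["orientation"]).as_matrix(); p0=(np.arctan2(m[1,0],m[0,0]))-np.pi
    p0=(p0+np.pi)%(2*np.pi)-np.pi
    f=lambda k:10*(k/n)**3-15*(k/n)**4+6*(k/n)**5
    def pose(k):
        s=f(k); ps=p0+s*(psi1-p0); return np.array([s*dc[0]-.082*np.cos(ps),s*dc[1]-.082*np.sin(ps),s*dz]),ps
    for i in range(0,n,12):
        b,pb=pose(i); y=pb+np.pi; X=np.array([np.cos(y),np.sin(y),0]);Y=np.array([np.sin(y),-np.cos(y),0])
        print([[round(float(v),4) for v in ((pose(i+k)[0]-b)@X,(pose(i+k)[0]-b)@Y,-(pose(i+k)[0]-b)[2],-(pose(i+k)[1]-pb))] for k in range(1,13)])
E
python3 -c "
from rot import *
plan(-.4,36)"
```

```text
[[-0.0, -0.0, -0.0, -0.0002], [-0.0, -0.0002, -0.0, -0.0018], [-0.0, -0.0005, -0.0, -0.0059], [-0.0, -0.0011, -0.0, -0.0135], [-0.0, -0.0021, -0.0, -0.0252], [-0.0001, -0.0034, -0.0, -0.0415], [-0.0002, -0.0051, -0.0, -0.0628], [-0.0003, -0.0073, -0.0, -0.0893], [-0.0006, -0.0099, -0.0, -0.121], [-0.001, -0.0129, -0.0, -0.1577], [-0.0016, -0.0162, -0.0, -0.1993], [-0.0025, -0.0199, -0.0, -0.2453]]
[[-0.0001, -0.0041, -0.0, -0.05], [-0.0004, -0.0085, -0.0, -0.1035], [-0.001, -0.013, -0.0, -0.1598], [-0.0019, -0.0178, -0.0, -0.2183], [-0.0032, -0.0225, -0.0, -0.2783], [-0.0047, -0.0273, -0.0, -0.3391], [-0.0065, -0.0319, -0.0, -0.3998], [-0.0085, -0.0364, -0.0, -0.4599], [-0.0108, -0.0406, -0.0, -0.5184], [-0.0132, -0.0446, -0.0, -0.5747], [-0.0157, -0.0482, -0.0, -0.6282], [-0.0181, -0.0514, -0.0, -0.6782]]
[[-0.0001, -0.0038, -0.0, -0.046], [-0.0003, -0.0072, -0.0, -0.0876], [-0.0006, -0.0102, -0.0, -0.1243], [-0.001, -0.0127, -0.0, -0.156], [-0.0014, -0.0149, -0.0, -0.1825], [-0.0017, -0.0166, -0.0, -0.2038], [-0.002, -0.0179, -0.0, -0.2202], [-0.0022, -0.0188, -0.0, -0.2318], [-0.0023, -0.0194, -0.0, -0.2394], [-0.0024, -0.0198, -0.0, -0.2435], [-0.0025, -0.0199, -0.0, -0.2451], [-0.0025, -0.0199, -0.0, -0.2453]]
```

Emit:
move_arm([
  [0,0,0,0],
  [0,0,0,-0.002],
  [0,-0.0005,0,-0.006],
  [0,-0.001,0,-0.0135],
  [0,-0.002,0,-0.025],
  [0,-0.0034,0,-0.0415],
  [0,-0.005,0,-0.063],
  [-0.0003,-0.0073,0,-0.089],
  [-0.0006,-0.01,0,-0.121],
  [-0.001,-0.013,0,-0.158],
  [-0.0016,-0.0162,0,-0.2],
  [-0.0025,-0.02,0,-0.245],
])

```text
time: 24.0
eef_pos: [0.4786, -0.2554, 0.1283]
orientation: [0.613, 0.79, -0.0, -0.0]
ft_force: [-0.0, 0.6, -2.3]
finger_gap: 0.0234
```

Emit:
move_arm([
  [-0.0001,-0.004,0,-0.05],
  [-0.0004,-0.0085,0,-0.1035],
  [-0.001,-0.013,0,-0.16],
  [-0.002,-0.0178,0,-0.218],
  [-0.0032,-0.0225,0,-0.278],
  [-0.0047,-0.0273,0,-0.339],
  [-0.0065,-0.032,0,-0.4],
  [-0.0085,-0.0364,0,-0.46],
  [-0.0108,-0.0406,0,-0.518],
  [-0.0132,-0.0446,0,-0.575],
  [-0.0157,-0.0482,0,-0.628],
  [-0.018,-0.0514,0,-0.678],
])

```text
time: 25.0
eef_pos: [0.433, -0.2857, 0.1283]
orientation: [0.316, 0.949, -0.0, -0.0]
ft_force: [0.0, -0.0, -1.9]
finger_gap: 0.0236
```

Emit:
move_arm([
  [-0.0001,-0.0038,0,-0.046],
  [-0.0003,-0.0072,0,-0.088],
  [-0.0006,-0.0102,0,-0.124],
  [-0.001,-0.0127,0,-0.156],
  [-0.0014,-0.015,0,-0.1825],
  [-0.0017,-0.0166,0,-0.204],
  [-0.002,-0.018,0,-0.22],
  [-0.0022,-0.0188,0,-0.232],
  [-0.0023,-0.0194,0,-0.239],
  [-0.0024,-0.0198,0,-0.2435],
  [-0.0025,-0.02,0,-0.245],
  [-0.0025,-0.02,0,-0.245],
])

```text
time: 26.0
eef_pos: [0.4234, -0.3029, 0.1283]
orientation: [0.199, 0.98, -0.0, 0.0]
ft_force: [-0.1, -0.7, -1.0]
finger_gap: 0.0238
```

```bash
cat > chk.py <<'E'
from look import *
from pf import *
def chk(name,gripside=1):
    o=bot.get_obs(); m=R.from_quat(o["orientation"]).as_matrix(); psi=(np.arctan2(m[1,0],m[0,0]))%(2*np.pi)-np.pi; p=o["eef_pos"]
    c=p[:2]+.082*np.array([np.cos(psi),np.sin(psi)]); zu=p[2]-.0085
    fr=[cam("side") for _ in range(6)]; a=np.mean([f[0].astype(float) for f in fr],0); cal=fr[0][1:]
    np.savez("last.npz",im=a)
    K,t,M=cal
    e=proj(K,t,M,[*c,zu+.024])[0]; ei=e.round().astype(int); box=(ei[0]-42,ei[0]+40,ei[1]-28,ei[1]+26); u0,u1,v0,v1=box
    b=a[v0:v1,u0:u1]; U,V=np.meshgrid(np.arange(u0,u1),np.arange(v0,v1))
    rat=b[...,0]/(b[...,1]+b[...,2]); near=(abs(U-e[0])<12)&(abs(V-e[1])<10)
    red=(rat>1.)&near&(b[...,0]<230)
    n,l,st,ce=cv2.connectedComponentsWithStats(red.astype(np.uint8))
    for j in range(1,n):
        if st[j,4]>6:
            uc=u0+st[j,0]+(st[j,2]-1)/2; vc=v0+st[j,1]+(st[j,3]-1)/2
            print("red area",st[j,4],"cen",(ce[j]+[u0,v0]).round(2),"box mid",uc,vc,"exp",e.round(2))
            d=(hit(K,t,M,*(ce[j]+[u0,v0]),zu+.024)-[*c,0])[:2]; print("  off along ear %.4f lateral %.4f"%(d@[np.cos(psi),np.sin(psi)],d@[-np.sin(psi),np.cos(psi)]))
    w=np.ones(b.shape[:2]); w[near&(cv2.dilate((rat>.5).astype(np.uint8),np.ones((3,3)))>0)]=0
    g=proj(K,t,M,[p[0],p[1],p[2]+.02])[0]; w[abs(U-g[0])<11]=0; w[(abs(U-g[0])<22)&(V<g[1]-8)]=0
    print("t",o["time"],"psi",round(psi,3),"c",c.round(4),"zu",round(zu,4),"F",o["ft_force"].round(1))
    q=pfit(a,cal,c,psi,zu,box,w)
    big=cv2.resize(np.clip(b[:,:,::-1],0,255).astype(np.uint8),None,fx=9,fy=9,interpolation=cv2.INTER_CUBIC)
    cn,_=cv2.findContours((cv2.resize(dish.mask(q,cal,box),None,fx=9,fy=9)>.5).astype(np.uint8),0,2); cv2.drawContours(big,cn,-1,(0,255,0),1)
    cv2.circle(big,tuple(((e-[u0,v0]+.5)*9).astype(int)),int(9*.016*429/np.linalg.norm(np.array([*c,zu])-t)),(255,255,255),1)
    cv2.imwrite(f"pics/{name}.png",big)
E
python3 -c "
from chk import *
chk('v1')"
```

```text
red area 26 cen [285.62 160.5 ] box mid 286.0 160.5 exp [286.04 169.09]
  off along ear 0.0607 lateral -0.0907
red area 36 cen [284.42 167.75] box mid 284.0 168.0 exp [286.04 169.09]
  off along ear 0.0136 lateral -0.0098
red area 27 cen [293.3  178.26] box mid 291.0 177.5 exp [286.04 169.09]
  off along ear -0.0762 lateral 0.0705
t 26.0 psi -0.401 c [ 0.4989 -0.3349] zu 0.1198 F [-0.1 -0.7 -1. ]
scan [(-0.06, np.float64(541.8)), (-0.03, np.float64(525.2)), (0, np.float64(516.8)), (0.03, np.float64(520.9)), (0.06, np.float64(535.7)), (0.09, np.float64(555.3))]
dev [0.0018 0.0005 0.0138 0.0007 0.0069] 516.1
```

View pics/v1.png

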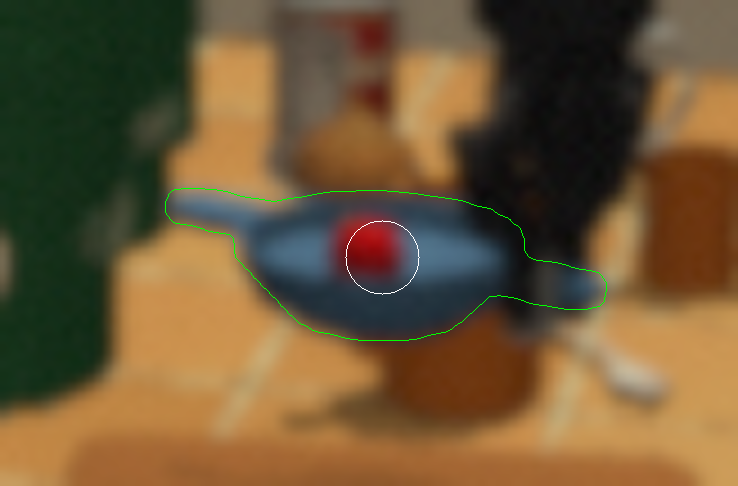

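This view explains it: the near rim hides the ball's lower part, which biased the vertical estimate. The true offset is about 6 mm towards the free ear, and pitch is about 0.01 rad, both well within limits. Turning back.

```bash
python3 -c "
from rot import *
plan(-1.5708,36)"
```

```text
[[-0.0, 0.0, -0.0, 0.0002], [-0.0, 0.0002, -0.0, 0.0018], [-0.0, 0.0005, -0.0, 0.006], [-0.0, 0.0011, -0.0, 0.0135], [-0.0, 0.0021, -0.0, 0.0252], [-0.0001, 0.0034, -0.0, 0.0415], [-0.0002, 0.0052, -0.0, 0.0629], [-0.0003, 0.0073, -0.0, 0.0894], [-0.0006, 0.0099, -0.0, 0.1211], [-0.001, 0.0129, -0.0, 0.1579], [-0.0016, 0.0163, -0.0, 0.1995], [-0.0025, 0.0199, -0.0, 0.2456]]
[[-0.0001, 0.0041, -0.0, 0.0501], [-0.0004, 0.0085, -0.0, 0.1036], [-0.001, 0.0131, -0.0, 0.16], [-0.002, 0.0178, -0.0, 0.2186], [-0.0032, 0.0226, -0.0, 0.2786], [-0.0047, 0.0273, -0.0, 0.3395], [-0.0065, 0.032, -0.0, 0.4003], [-0.0085, 0.0364, -0.0, 0.4603], [-0.0108, 0.0407, -0.0, 0.5189], [-0.0132, 0.0446, -0.0, 0.5753], [-0.0157, 0.0482, -0.0, 0.6289], [-0.0182, 0.0515, -0.0, 0.6789]]
[[-0.0001, 0.0038, -0.0, 0.0461], [-0.0003, 0.0072, -0.0, 0.0877], [-0.0006, 0.0102, -0.0, 0.1245], [-0.001, 0.0128, -0.0, 0.1562], [-0.0014, 0.0149, -0.0, 0.1827], [-0.0017, 0.0166, -0.0, 0.204], [-0.002, 0.0179, -0.0, 0.2204], [-0.0022, 0.0189, -0.0, 0.2321], [-0.0023, 0.0195, -0.0, 0.2396], [-0.0024, 0.0198, -0.0, 0.2437], [-0.0025, 0.0199, -0.0, 0.2453], [-0.0025, 0.0199, -0.0, 0.2456]]
```

Emit:
move_arm([
  [0,0,0,0],
  [0,0,0,0.002],
  [0,0.0005,0,0.006],
  [0,0.001,0,0.0135],
  [0,0.002,0,0.025],
  [0,0.0034,0,0.0415],
  [0,0.005,0,0.063],
  [-0.0003,0.0073,0,0.089],
  [-0.0006,0.01,0,0.121],
  [-0.001,0.013,0,0.158],
  [-0.0016,0.0162,0,0.2],
  [-0.0025,0.02,0,0.245],
])

```text
time: 27.3
eef_pos: [0.4335, -0.2853, 0.1283]
orientation: [0.319, 0.948, 0.0, -0.0]
ft_force: [0.1, -0.1, -2.1]
finger_gap: 0.0237
```

Emit:
move_arm([
  [-0.0001,0.004,0,0.05],
  [-0.0004,0.0085,0,0.1035],
  [-0.001,0.013,0,0.16],
  [-0.002,0.0178,0,0.218],
  [-0.0032,0.0225,0,0.278],
  [-0.0047,0.0273,0,0.339],
  [-0.0065,0.032,0,0.4],
  [-0.0085,0.0364,0,0.46],
  [-0.0108,0.0406,0,0.518],
  [-0.0132,0.0446,0,0.575],
  [-0.0157,0.0482,0,0.628],
  [-0.018,0.0514,0,0.678],
])

```text
time: 28.3
eef_pos: [0.4791, -0.2549, 0.1283]
orientation: [0.616, 0.788, 0.0, 0.0]
ft_force: [-0.1, -0.5, -1.6]
finger_gap: 0.0236
```

Emit:
move_arm([
  [-0.0001,0.0038,0,0.046],
  [-0.0003,0.0072,0,0.088],
  [-0.0006,0.0102,0,0.124],
  [-0.001,0.0127,0,0.156],
  [-0.0014,0.015,0,0.1825],
  [-0.0017,0.0166,0,0.204],
  [-0.002,0.018,0,0.22],
  [-0.0022,0.0188,0,0.232],
  [-0.0023,0.0194,0,0.239],
  [-0.0024,0.0198,0,0.2435],
  [-0.0025,0.02,0,0.245],
  [-0.0025,0.02,0,0.245],
])

```text
time: 29.3
eef_pos: [0.4987, -0.2528, 0.1283]
orientation: [0.706, 0.708, -0.0, -0.0]
ft_force: [0.6, -0.1, -2.1]
finger_gap: 0.0236
```

Emit:
move_arm([
  [0,0,0,0],
  [0,0,0,0],
  [0,0,0,0],
  [0,0,0,0],
  [0,0,0,0],
  [0,0,0,0],
  [0,0,0,0],
  [0,0,0,0],
  [0,0,0,0],
  [0,0,0,0],
  [0,0,0,0],
  [0,0,0,0],
])

```text
time: 30.3
eef_pos: [0.4988, -0.2528, 0.1283]
orientation: [0.706, 0.708, -0.0, -0.0]
ft_force: [0.6, -0.1, -2.3]
finger_gap: 0.0237
```

```bash
python3 -c "
from look import *
look('g13',(225,345,120,225),1)
a=cam('side')[0]; cv2.imwrite('pics/s13.png',cv2.resize(a[120:300,130:340,::-1],None,fx=3.5,fy=3.5,interpolation=cv2.INTER_CUBIC))"
```

```text
30.3 [ 0.4988 -0.2528  0.1283] psi -1.569 F [ 0.6 -0.1 -2.3] gap 0.0237 tilt 0.0
```

View pics/s13.png

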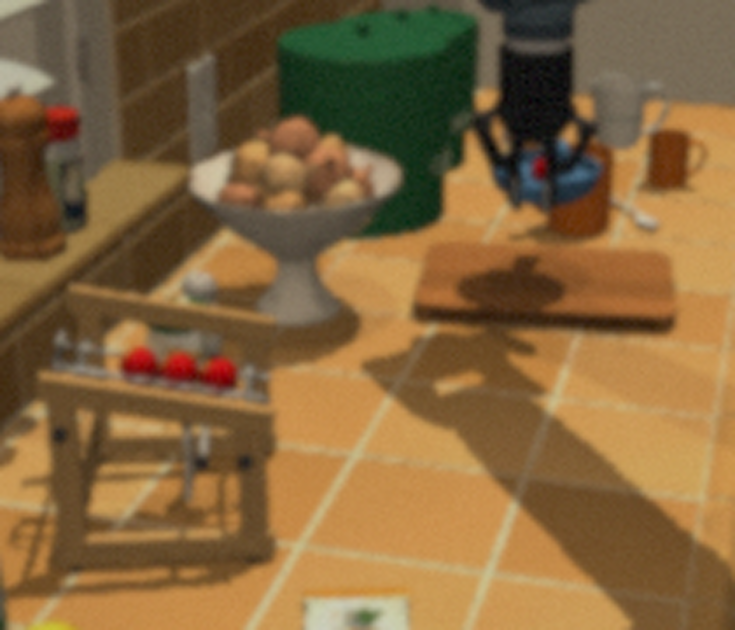

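All as wanted: one chocolate in the held dish at about (284,168), three in the dispenser, paddle at rest, mug where it was. Handing in.

```bash
python3 -c "
from cell import bot
print(bot.close_job())"
```

```text
the job is handed in; nothing more can be done
None
```

I served one chocolate and handed the job in at about 30 s; no verdict came back. The dish is held level over the board, with the free ear pointing at the larger orange mug.

**What I did:** I gripped the near ear and pushed the paddle back with the other ear. One chocolate dropped into the dish and settled. I then drew the dish out smoothly, carried it over the board and turned it to the mug. At the end I turned it about 1.2 rad and back to get a clear view of the chocolate.

**Last checks:**

| Check | Measured |
|---|---|
| Dish centre (world x, y) | (0.499, −0.335), on the measured board centre |
| Underside above the worktop | 0.12 m |
| Fitted dish pitch | 0.01–0.02 rad |
| Free ear direction | −1.569 rad, against −1.571 to the mug |
| Paddle | at rest |
| Chocolates left in the dispenser | three |
| Mug | unmoved, to about 1 px |

**What failed or disagreed:**
- **Top camera:** it showed only a plain grey surface, so everything was measured from the side camera.
- **Chocolate position:** in the final pose the fingers and rim partly hide the chocolate, and the readings suggested an offset of up to about 12 mm. The clearer turned view put it about 6 mm from the middle, towards the free ear.
- **Pitch at the dispenser:** the dish dipped slightly while it pressed on the paddle, and was level again once drawn out.

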